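Stage a batch of rollers on the sloping board, each behind its own chock

TASK

Get the batch of wooden rollers ready on the sloping board beside the saw: first click the batch dial round from zero to the number of rollers that lie in the cradles, then set one rubber chock on the board for each roller, thin edge uphill, and only when they are all in place lay the rollers across the slope, each resting against the thin edge of its own chock. Leave every roller at rest and clear of the other rollers and of the rail at the foot of the board, and put a chock that is left over on the low dark steel plate; do not drop a roller, and do not disturb the other things on the table.

Things in the scene. Friction and masses are not known exactly. Their poses are not given: they have to be found in the camera images.
- dial (a joint): The batch dial: rad, 0 at the start position, growing clockwise seen from above. It clicks into a notch every 0.4 rad (0 = no pieces, 0.4 = 1, 0.8 = 2, 1.2 = 3, 1.6 = 4) and, let go within 0.1 rad of a notch, is drawn close to its middle and stays. Weak: under 0.05 N m.
- dial_grip (a point): Middle of the dial's grip bar, on its vertical axis, 42.5 above the table. Bar 50 long (this point's x, turns with the dial), 14 thick (y), 12 above and below this point, on a disc 62 across, top 28.5 above the table, on a fixed grey box 100 x 100 x 20. The bar's white line (+x end) points to white marks on the box: 0 (long mark), then 1 to 4 clockwise.
- park: Low dark grey steel plate, fixed flat on the table, where a chock that is not needed is kept. 100 (x) x 90 (y), 6 thick. Origin: centre of its underside, on the table.
- slope: The sloping plywood board, fixed. Origin: centre of its upper face. x axis: straight downhill along the board; y: level, across it; z: square out of the face. Upper face 340 along x by 140 along y; it falls 0.105 rad (6 deg). A low dark rail closes its foot: x from 162 to 170, 14 high, full width. Rollers roll on it freely.
- roller1: Loose turned beech roller, a plain cylinder 50 across and 90 long, 125 g. Origin: its centre. x axis: along its length (y and z turn as it rolls). Roller2 or roller3 may be absent. At the start it lies in the cradle of the same number, parallel to the cradle's x axis.
- roller2: Loose turned beech roller, a plain cylinder 50 across and 90 long, 125 g. Origin: its centre. x axis: along its length (y and z turn as it rolls). Roller2 or roller3 may be absent. At the start it lies in the cradle of the same number, parallel to the cradle's x axis.
- roller3: Loose turned beech roller, a plain cylinder 50 across and 90 long, 125 g. Origin: its centre. x axis: along its length (y and z turn as it rolls). Roller2 or roller3 may be absent. At the start it lies in the cradle of the same number, parallel to the cradle's x axis.
- cradle1: Fixed dark wooden V cradle, 60 (x) x 64 (y), V along its x axis, highest points of the V about 19 above the table. Origin: centre of its underside, on the table. A roller lying in it has its centre 34 above the origin.
- cradle2: Fixed dark wooden V cradle, 60 (x) x 64 (y), V along its x axis, highest points of the V about 19 above the table. Origin: centre of its underside, on the table. A roller lying in it has its centre 34 above the origin.
- cradle3: Fixed dark wooden V cradle, 60 (x) x 64 (y), V along its x axis, highest points of the V about 19 above the table. Origin: centre of its underside, on the table. A roller lying in it has its centre 34 above the origin.
- chock1: Loose grey rubber wedge, 100 g, 50 wide (y), 37 long (x), 12 high. Origin: centre of its underside. Thin edge at x = -18; a 35 deg face rises to the flat top (x -4 to 19, two black stripes across), thick end at x = +19. Sides (y = +-25) upright. A roller on the same surface touching its slanted face has its centre at x = -30, 25 above the surface. A resting roller does not shift it.
- chock2: Loose grey rubber wedge, 100 g, 50 wide (y), 37 long (x), 12 high. Origin: centre of its underside. Thin edge at x = -18; a 35 deg face rises to the flat top (x -4 to 19, two black stripes across), thick end at x = +19. Sides (y = +-25) upright. A roller on the same surface touching its slanted face has its centre at x = -30, 25 above the surface. A resting roller does not shift it.
- chock3: Loose grey rubber wedge, 100 g, 50 wide (y), 37 long (x), 12 high. Origin: centre of its underside. Thin edge at x = -18; a 35 deg face rises to the flat top (x -4 to 19, two black stripes across), thick end at x = +19. Sides (y = +-25) upright. A roller on the same surface touching its slanted face has its centre at x = -30, 25 above the surface. A resting roller does not shift it.
- offcut: Bystander: small wood offcut, 45 x 35 x 22 (mm). Origin: underside.
- tape: Bystander: tape measure, 55 x 30 x 50 (mm). Origin: underside.
- glue: Bystander: glue bottle, 52 across, 130 tall (mm). Origin: underside.
- arbor_wrench: Bystander: flat steel wrench lying on the table (mm). Origin: underside.
- square: Bystander: try square lying flat, 170 x 100 (mm). Origin: underside.
- mitre_gauge: Bystander: black mitre gauge on its bar, heavy, about 300 x 150 x 80 (mm). Origin: underside.
- screw_bowl: Bystander: small steel bowl, 90 across, 40 tall (mm). Origin: underside.
There are look-alikes about, which are no part of the job. What is shaped like the roller3 but blue or turquoise is not meant.

How it is judged:
On the way, in this order (a step that is already met when the one before it is completed fails the run):
1. the batch dial is clicked round to the number of rollers and let go: 2 if roller2 or roller3 is absent, else 3 ((height (world z) of roller2 above -1 m or value of joint dial between 0.7 and 0.9 rad) and (height (world z) of roller3 above -1 m or value of joint dial between 0.7 and 0.9 rad) and (value of joint dial between 1.1 and 1.3 rad or (value of joint dial between 0.7 and 0.9 rad and height (world z) of roller2 below -1 m) or (value of joint dial between 0.7 and 0.9 rad and height (world z) of roller3 below -1 m)) and contact force between the fingers and anything else below 0.1 N), for 0.2 s.
2. as many chocks as there are rollers (2 if roller2 or roller3 is absent, else 3) lie released on the sloping board, while no roller is on it yet ((contact force between each of chock1, chock2, chock3 and slope above 0.4 N or (contact force between each of chock1, chock2 and slope above 0.4 N and height (world z) of roller2 below -1 m) or (contact force between each of chock1, chock2 and slope above 0.4 N and height (world z) of roller3 below -1 m) or (contact force between each of chock1, chock3 and slope above 0.4 N and height (world z) of roller2 below -1 m) or (contact force between each of chock1, chock3 and slope above 0.4 N and height (world z) of roller3 below -1 m) or (contact force between each of chock2, chock3 and slope above 0.4 N and height (world z) of roller2 below -1 m) or (contact force between each of chock2, chock3 and slope above 0.4 N and height (world z) of roller3 below -1 m)) and contact force between the fingers and anything else below 0.1 N and (x of roller1 in the frame of slope below -0.17 m or x of roller1 in the frame of slope above 0.17 m or y of roller1 in the frame of slope below -0.1 m or y of roller1 in the frame of slope above 0.1 m or z of roller1 in the frame of slope above 0.05 m) and (x of roller2 in the frame of slope below -0.17 m or x of roller2 in the frame of slope above 0.17 m or y of roller2 in the frame of slope below -0.1 m or y of roller2 in the frame of slope above 0.1 m or z of roller2 in the frame of slope above 0.05 m) and (x of roller3 in the frame of slope below -0.17 m or x of roller3 in the frame of slope above 0.17 m or y of roller3 in the frame of slope below -0.1 m or y of roller3 in the frame of slope above 0.1 m or z of roller3 in the frame of slope above 0.05 m)), for 0.2 s.
At the end, for the whole second after the job is handed in: Dial within 0.1 rad of the notch for the roller count. Each roller still, across the board (0.3 rad; 50 mm of its midline), 30 mm or more from the rail, with its own chock on the board: roller centre 21-40 mm uphill of the chock origin, 30 sideways, 20-29 above. A spare chock rests on the plate ((height (world z) of roller2 above -1 m or value of joint dial between 0.7 and 0.9 rad) and (height (world z) of roller3 above -1 m or value of joint dial between 0.7 and 0.9 rad) and (value of joint dial between 1.1 and 1.3 rad or (value of joint dial between 0.7 and 0.9 rad and height (world z) of roller2 below -1 m) or (value of joint dial between 0.7 and 0.9 rad and height (world z) of roller3 below -1 m)) and (height (world z) of roller2 above -1 m or contact force between any of chock1, chock2, chock3 and park above 0.4 N) and (height (world z) of roller3 above -1 m or contact force between any of chock1, chock2, chock3 and park above 0.4 N) and x of roller1 in the frame of slope between -0.165 and 0.132 m and y of roller1 in the frame of slope between -0.05 and 0.05 m and angle between the x axis of each of roller1, roller2, roller3 and the y axis of slope, either way round below 0.3 rad and linear speed of each of roller1, roller2, roller3 below 0.02 m/s and ((contact force between chock1 and slope above 0.4 N and x of roller1 in the frame of chock1 between -0.04 and -0.021 m and y of roller1 in the frame of chock1 between -0.03 and 0.03 m and z of roller1 in the frame of chock1 between 0.02 and 0.029 m) or (contact force between chock2 and slope above 0.4 N and x of roller1 in the frame of chock2 between -0.04 and -0.021 m and y of roller1 in the frame of chock2 between -0.03 and 0.03 m and z of roller1 in the frame of chock2 between 0.02 and 0.029 m) or (contact force between chock3 and slope above 0.4 N and x of roller1 in the frame of chock3 between -0.04 and -0.021 m and y of roller1 in the frame of chock3 between -0.03 and 0.03 m and z of roller1 in the frame of chock3 between 0.02 and 0.029 m)) and x of roller2 in the frame of slope between -0.165 and 0.132 m and y of roller2 in the frame of slope between -0.05 and 0.05 m and ((contact force between chock1 and slope above 0.4 N and x of roller2 in the frame of chock1 between -0.04 and -0.021 m and y of roller2 in the frame of chock1 between -0.03 and 0.03 m and z of roller2 in the frame of chock1 between 0.02 and 0.029 m) or (contact force between chock2 and slope above 0.4 N and x of roller2 in the frame of chock2 between -0.04 and -0.021 m and y of roller2 in the frame of chock2 between -0.03 and 0.03 m and z of roller2 in the frame of chock2 between 0.02 and 0.029 m) or (contact force between chock3 and slope above 0.4 N and x of roller2 in the frame of chock3 between -0.04 and -0.021 m and y of roller2 in the frame of chock3 between -0.03 and 0.03 m and z of roller2 in the frame of chock3 between 0.02 and 0.029 m)) and x of roller3 in the frame of slope between -0.165 and 0.132 m and y of roller3 in the frame of slope between -0.05 and 0.05 m and ((contact force between chock1 and slope above 0.4 N and x of roller3 in the frame of chock1 between -0.04 and -0.021 m and y of roller3 in the frame of chock1 between -0.03 and 0.03 m and z of roller3 in the frame of chock1 between 0.02 and 0.029 m) or (contact force between chock2 and slope above 0.4 N and x of roller3 in the frame of chock2 between -0.04 and -0.021 m and y of roller3 in the frame of chock2 between -0.03 and 0.03 m and z of roller3 in the frame of chock2 between 0.02 and 0.029 m) or (contact force between chock3 and slope above 0.4 N and x of roller3 in the frame of chock3 between -0.04 and -0.021 m and y of roller3 in the frame of chock3 between -0.03 and 0.03 m and z of roller3 in the frame of chock3 between 0.02 and 0.029 m))); the robot touches nothing.
It fails at once if a roller is dropped or runs away (faster than 0.8 m/s while not held) ((linear speed of roller1 above 0.8 m/s and contact force between the fingers and roller1 below 0.05 N) or (linear speed of roller2 above 0.8 m/s and contact force between the fingers and roller2 below 0.05 N) or (linear speed of roller3 above 0.8 m/s and contact force between the fingers and roller3 below 0.05 N)).
It fails at once if a bystander is shifted by more than 40 mm (distance of any of offcut, tape, glue, arbor_wrench, square, mitre_gauge, screw_bowl from where it was at the start of the episode above 0.04 m).
Of roller2, roller3 only 1 to 2 are there at a start; the rules pass over those that are not, and their reading is None.
At some moment in a run one of chock1, chock2, chock3 may be knocked a few centimetres aside while the robot is not near it.
It also fails if it takes over 210 s, if anything falls off the work surface, if the arm or the gripper's body presses on something with over 40 N, if the wrist force passes 120 N, or if a joint passes its speed limit or range.

ROBOT

A 6-joint arm with a two-finger parallel gripper is mounted at the origin on the work surface. World frame = base frame: x ahead of the robot, y to its left, z up, the work surface at z = 0. Lengths are in m, angles in rad, forces in N, time in s.
With the tool pointing down it reaches from about 0.325 to 0.75 m from the base axis. Payload 7.6 kg.
Tool frame: the origin (TCP) lies at the very end of the fingers, on their centre line; the grasp point (between the pads) lies 19 mm behind it (r.hold_point_z is the distance from the TCP to the grasp point, in m); z points along the fingers, y is the line along which they close (so a half turn about z gives the same grasp; the last joint's range is limited). The gripper opens to 85 mm and grips with 20 to 120 N. Pads are 22 mm wide; open, the fingers measure 114 mm over their backs; the gripper's body (76 mm by 85 mm) begins 54 mm behind the grasp point. The pads swing forward as they close: fully open they stand 13 mm farther back than shut.
Start: joints at [-1.18, 0.052, 1.401, -0, 1.689, -0.07], TCP at [0.233, -0.47, 0.231] pointing down, gripper open.
Joint ranges: [-2.9, 2.9], [-0.91, 2.17], [0.12, 2.37], [-1.06, 4.2], [0.26, 2.73], [-2.93, 2.93]. Speed limits (rad/s): [2.57, 2.57, 3.01, 3.14, 3.14, 3.14].

INTERFACE

Orientations are given as a 3x3 rotation matrix whose columns are the frame's x, y, z axes.
In Python, from plant import r gives the robot as it stands.
- The arm moves only by the tool handwheel, called after ">>>" as name(argument=value, ...) on one line, values as JSON. Schema: {"type":"object","properties":{"ticks":{"type":"array","items":{"type":"object","properties":{"trans":{"type":"array","items":{"type":"number"},"minItems":3,"maxItems":3},"spin":{"type":"number"},"aperture":{"type":"number"}},"additionalProperties":false,"required":["aperture"]},"minItems":1,"maxItems":8},"grip_n":{"type":"number"},"only":{"type":"string"},"quiet":{"type":"boolean"},"lines":{"type":"string"}},"required":["ticks"],"additionalProperties":false}. ticks is a list of rows, 1 to 8 of them, each an object with the fields trans (a list: dx, dy, dz in parts of the range, where 1.0 means 0.75 m), spin (a turn about the tool's z in parts of the range, where 1.0 means 2 rad), aperture (the finger opening in m); a field left out counts as zero (the opening has to be given); each row is the pose to reach, as a shift and turn from the pose commanded when the call began, along the tool's axes at that moment; what a row does not reach only later rows make up. A row lasts 1/10 s, in which the tool goes at most 0.05 m and 0.15 rad, less where a joint would pass 70% of its speed; a pose out of reach is approached as far as the arm can. The fingers move at their own pace and stop on an object; grip_n is the grip in N (left out, the last holds). Time passes only in rows, so rows that do not move let the fingers close. The tool returns the time, the measured TCP pose, the force, the opening and the grip force at its end. only (a regular expression) keeps the lines of the reply that match it, lines (a string "A,B") keeps lines A to B, and quiet returns only ok. A shift or turn number past 1, either way, is cut back to 1. Input that does not fit is refused with a message, and nothing moves.
- r.state(): the state, without advancing time (a new reading comes with each control period).
- r.capture(name): name is "scene" or "top" or "wrist"; returns a dict with "img" (420x560x3 uint8, red, green, blue), "range_z" (420x560 float32, m along the optical axis (not along the pixel's ray), 0 where there is no reading), "fx", "fy", "cx", "cy" (pixels), "k1" (the pictures are not rectified: a ray, as slopes to the right and down, at radius r is drawn at 1 + k1 r^2 times it, then the intrinsics apply), "R" (3x3) and "t" (3): a world point X has camera coordinates R X + t. Camera axes: x right, y down, z forward; pixel columns grow to the right and rows downward; lengths in m; the calibration is good to about 2 mm. A picture is of the moment at which its call begins.
- r.sign_off(): hands the job in; it is judged then, once.
The state is a dict: "time": time; "qpos": joint angles; "qvel": joint speeds; "joint_torque": joint torques, N m; "tool_pos": TCP position; "ee_rot": TCP orientation; "ft_force": force on the tool from outside, world axes, zero at the start; "wrist_torque": the same for the moment, N m; "opening": finger opening in m; "gripper_force": force on a finger pad.
Only numpy, scipy, OpenCV 4.12 (cv2) and the standard library are available. Lean on these libraries where they do the work, as an engineer would, in place of code of your own. Each camera call takes 0.05 s, during which the arm holds its last target. There are 200 camera calls.

## Working session

There is one attempt and no reset: what is moved stays moved. The work goes in short steps, Python scripts to look and compute and a tool call to move; the robot and the scene stay as the last step left them, time stands still between calls to the robot, and variables do not carry over. Pictures are saved under pics/ and viewed, at most 14 in all, crops included, and the job is handed in when it is done.

```bash
ls; mkdir -p pics; cat > h.py <<'E'
import numpy as np, cv2
from plant import r
def save(c,name,crop=None,scale=1):
    im=c["img"][:,:,::-1]
    if crop: x0,y0,x1,y1=crop; im=im[y0:y1,x0:x1]
    if scale!=1: im=cv2.resize(im,None,fx=scale,fy=scale,interpolation=cv2.INTER_CUBIC)
    cv2.imwrite("pics/"+name+".png",im)
def cloud(c):
    h,w=c["range_z"].shape
    K=np.array([[c["fx"],0,c["cx"]],[0,c["fy"],c["cy"]],[0,0,1.]])
    u,v=np.meshgrid(np.arange(w),np.arange(h))
    p=np.stack([u,v],-1).reshape(-1,1,2).astype(np.float64)
    n=cv2.undistortPoints(p,K,np.array([c["k1"],0,0,0.])).reshape(h,w,2)
    z=c["range_z"].astype(float)
    P=np.concatenate([n*z[...,None],z[...,None]],-1)
    W=(P-c["t"])@c["R"]
    W[z==0]=np.nan
    return W
def st():
    s=r.state(); print("t",round(s["time"],2),"tcp",np.round(s["tool_pos"],4),"open",round(float(s["opening"]),4),"q",np.round(s["qpos"],2)); print(np.round(s["ee_rot"],3)); return s
E
python3 - <<'E'
from h import *
st()
for n in("scene","top"):
    c=r.capture(n); save(c,n,scale=1.4); np.savez(n+".npz",**c)
    print(n,c["fx"],c["k1"],np.round(-c["R"].T@c["t"],3)); print(np.round(c["R"],2))
print(r.hold_point_z)
E
```

```text
pics
t 0.0 tcp [ 0.2334 -0.4699  0.2305] open 0.0853 q [-1.18  0.05  1.4  -0.    1.69 -0.07]
[[ 0.896  0.445 -0.001]
 [ 0.445 -0.896  0.001]
 [ 0.    -0.002 -1.   ]]
scene 541.6015671675465 0.05488304708612562 [1.484 0.722 1.121]
[[-0.61  0.8  -0.01]
 [ 0.54  0.4  -0.74]
 [-0.59 -0.46 -0.67]]
top 420.81909790508746 -0.07405676059980326 [0.342 0.015 1.211]
[[ 0.01 -1.   -0.01]
 [-0.98 -0.01 -0.18]
 [ 0.18  0.01 -0.98]]
0.0187
```

View pics/top.png

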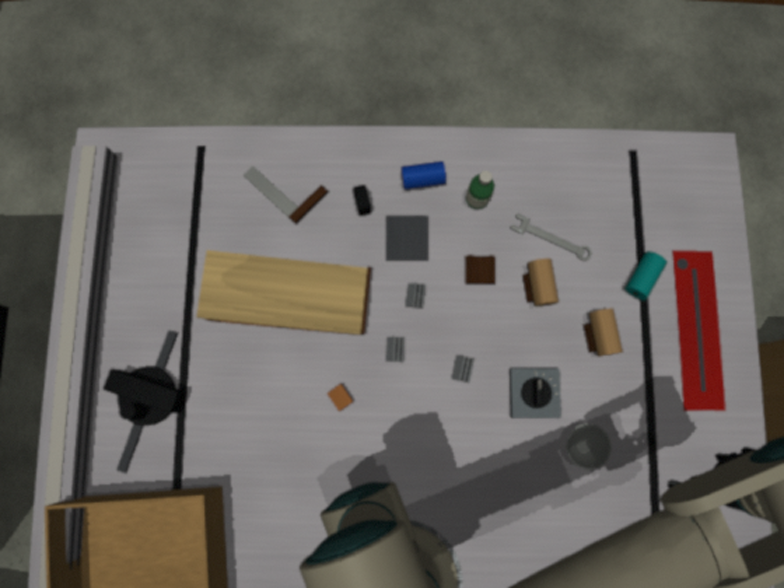

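View pics/scene.png

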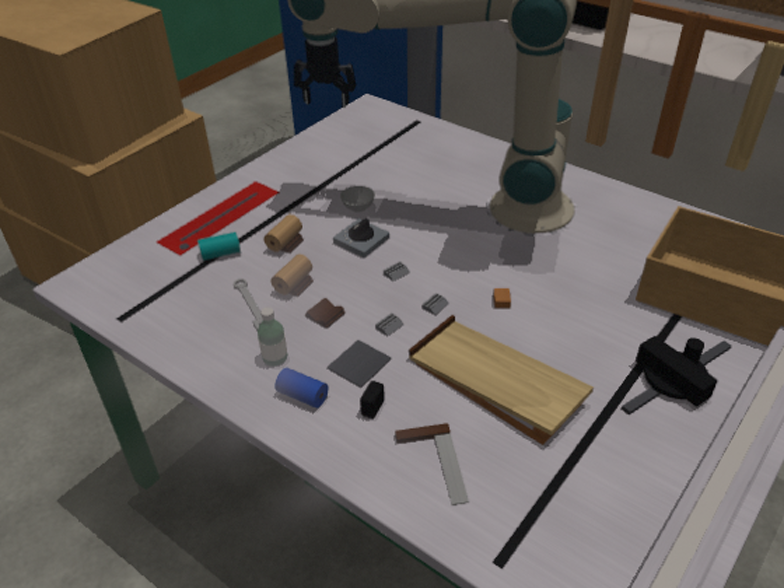

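The top picture (scaled 1.4) shows these things:
- **Rollers:** beech at (541,281) and (605,331). Cradle (480,269) is empty, so the count is 2.
- **Decoys:** blue at (424,175) and turquoise at (647,275), neither wanted.
- **Chocks:** (415,295), (396,348) and (462,368).
- **Fixed places:** dial (536,392), plate (407,237), and the board about (285,292) with its rail at x≈367.

Next I measure these from both views.

```bash
cat > m.py <<'E'
from h import *
C={n:dict(np.load(n+".npz")) for n in("top","scene")}
W={n:cloud(C[n]) for n in C}
t=W["top"]
def reg(n,xy,rad,zmin,zmax):
    w=W[n]; m=(np.hypot(w[...,0]-xy[0],w[...,1]-xy[1])<rad)&(w[...,2]>zmin)&(w[...,2]<zmax)
    return w[m],m
def box(P):
    (c,s,a)=cv2.minAreaRect((P[:,:2]*1000).astype(np.float32)); return np.round(c,1),np.round(s,1),round(a,1)
px=dict(r1=(541,281),r2=(605,331),cr=(480,269),ch1=(415,295),ch2=(396,348),ch3=(462,368),dial=(536,392),park=(407,237),glue=(481,190),tape=(362,200),offcut=(340,397),wrench=(552,238),bowl=(588,445),blue=(424,175),turq=(647,275))
rng=dict(r1=(.065,.035,.08),r2=(.065,.035,.08),cr=(.05,.008,.04),ch1=(.035,.008,.02),ch2=(.035,.008,.02),ch3=(.035,.008,.02),dial=(.04,.045,.07),park=(.075,.004,.012),glue=(.05,.02,.2),tape=(.05,.02,.08),offcut=(.04,.01,.04),bowl=(.06,.02,.06),blue=(.06,.03,.08),turq=(.06,.03,.08))
if __name__=="__main__":
  for n in W:
    z=W[n][...,2]; m=abs(z)<.008; print(n,"table z",np.nanmedian(z[m]),np.nanstd(z[m]))
  for k,(u,v) in px.items():
    p=t[int(v/1.4),int(u/1.4)]; print(k,np.round(p,3))
    if k in rng:
      a,lo,hi=rng[k]
      for n in W:
        P,_=reg(n,p[:2],a,lo,hi)
        if len(P)>5: print("   ",n,len(P),"zmed",round(float(np.median(P[:,2])),4),"z95",round(float(np.percentile(P[:,2],95)),4),*box(P), np.round(P.mean(0),4))
  # slope plane
  for n in W:
    w=W[n]; p=t[int(292/1.4),int(285/1.4)]
    im=C[n]["img"].astype(int); wood=(im[...,0]-im[...,2]>40)
    m=wood&(abs(w[...,0]-p[0])<.1)&(abs(w[...,1]-p[1])<.2)&(w[...,2]>.006)
    P=w[m]; A=np.c_[P[:,:2],np.ones(len(P))]
    for _ in range(4):
        co=np.linalg.lstsq(A,P[:,2],rcond=None)[0]; res=P[:,2]-A@co; k=abs(res)<.006; P=P[k];A=A[k]
    print("slope",n,len(P),"coef",np.round(co,4),"std",res[k].std(),box(P),"mean",np.round(P.mean(0),4),"z",P[:,2].min(),P[:,2].max())
E
python3 m.py
python3 - <<'E'
from h import *
c=dict(np.load("top.npz")); a=c["img"][110:320,140:480]
cv2.imwrite("pics/crop1.png",cv2.resize(a[:,:,::-1],None,fx=2.3,fy=2.3,interpolation=cv2.INTER_CUBIC))
E
```

```text
top table z 0.0007905942942265727 0.002598021320073884
scene table z -0.0015803332563878681 0.0029075527875013427
r1 [ 0.586 -0.272  0.056]
    top 575 zmed 0.0553 z95 0.0611 [ 584.9 -280.5] [91.1 51.3] 7.7 [ 0.583  -0.2773  0.0535]
    scene 365 zmed 0.0507 z95 0.0588 [ 588.5 -276.8] [100.8  50.2] 5.5 [ 0.5941 -0.2725  0.0492]
r2 [ 0.484 -0.396  0.06 ]
    top 591 zmed 0.0555 z95 0.0616 [ 484.4 -404.5] [91.4 51.9] 7.2 [ 0.484  -0.3998  0.0539]
    scene 302 zmed 0.0503 z95 0.0582 [ 488.7 -399.5] [101.9  50.4] 8.5 [ 0.4924 -0.3959  0.0492]
cr [ 0.619 -0.155  0.009]
    top 336 zmed 0.0138 z95 0.0201 [ 616.7 -156.2] [62.2 61. ] 88.5 [ 0.6168 -0.156   0.0141]
    scene 191 zmed 0.0126 z95 0.0178 [ 620.7 -156.9] [65.6 61.3] 1.5 [ 0.6239 -0.1565  0.0128]
ch1 [ 0.564 -0.02   0.01 ]
    top 174 zmed 0.0121 z95 0.0157 [560.6 -22.3] [35.  49.9] 87.6 [ 0.5613 -0.024   0.0121]
    scene 94 zmed 0.0104 z95 0.0144 [565.8 -22.2] [35.9 50.6] 85.6 [ 0.5672 -0.0252  0.0109]
ch2 [0.453 0.02  0.016]
    top 175 zmed 0.012 z95 0.0158 [450.4  19.6] [46.3 34.2] 0.2 [0.4506 0.0177 0.0122]
    scene 79 zme
[... 1715 characters left out ...]

    scene 496 zmed 0.0438 z95 0.0499 [825.  -36.4] [51.7 94. ] 11.1 [ 0.8291 -0.0325  0.0427]
turq [ 0.601 -0.493  0.051]
    top 540 zmed 0.0461 z95 0.0514 [ 604.4 -500.9] [51.5 94. ] 57.6 [ 0.6028 -0.4962  0.0448]
    scene 279 zmed 0.0425 z95 0.0494 [ 612.5 -492.6] [49.1 90.5] 52.0 [ 0.6137 -0.491   0.0414]
slope top 5441 coef [0.006  0.1062 0.004 ] std 0.002229044647324147 (array([562.1, 250.2]), array([329.9, 139.6]), 85.0) mean [0.5623 0.2508 0.034 ] z 0.01118567070267133 0.05574144723653632
slope scene 4317 coef [ 0.0126  0.1072 -0.0024] std 0.002180849238287359 (array([564.8, 248.3]), array([335.1, 145. ]), 85.1) mean [0.5677 0.2599 0.0327] z 0.008976433578611817 0.05329492227947166
```

View pics/crop1.png

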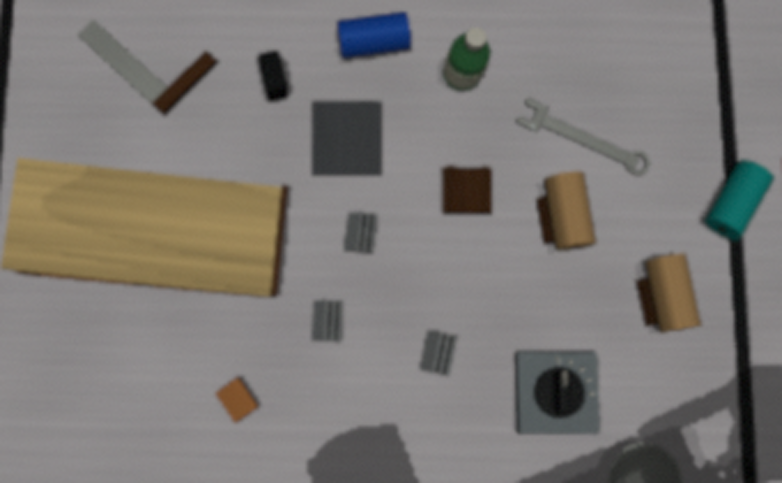

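The crop confirms two beech rollers in cradles, at crop pixels (568,210) and (672,292), and an empty cradle at (467,190). The blue (374,35) and turquoise (740,198) cylinders are look-alikes lying outside the cradles. The chocks are at (361,232), (327,321) and (438,352). The dial (559,391) has its white line pointing up, with the marks running clockwise. I'll go above the dial.

The manual's scale: shifts go in shares of 0.75 m and turns go in shares of 2 rad. Converting my numbers, 0.211 m / 0.75 = 0.2813, 0.05 m / 0.75 = 0.0667, 0.461 rad / 2 = 0.2305.

```bash
cat >> h.py <<'E'
def go(xyz,yaw_deg):
    "rows numbers to reach TCP xyz, yaw of tool x axis (world deg), modulo half turn"
    s=r.state(); R=np.array(s["ee_rot"]); d=R.T@(np.array(xyz)-s["tool_pos"])
    y0=np.arctan2(R[1,0],R[0,0]); t=(y0-np.radians(yaw_deg)+np.pi/2)%np.pi-np.pi/2
    print("row: %.4f %.4f %.4f %.3f"%(*d,t),"dist %.3f"%np.linalg.norm(d))
E
```

>>> handwheel(ticks=[{"trans": [0.2813, -0.168, 0.0667], "spin": 0.2305, "aperture": 0.085}, {"trans": [0.2813, -0.168, 0.0667], "spin": 0.2305, "aperture": 0.085}, {"trans": [0.2813, -0.168, 0.0667], "spin": 0.2305, "aperture": 0.085}, {"trans": [0.2813, -0.168, 0.0667], "spin": 0.2305, "aperture": 0.085}, {"trans": [0.2813, -0.168, 0.0667], "spin": 0.2305, "aperture": 0.085}, {"trans": [0.2813, -0.168, 0.0667], "spin": 0.2305, "aperture": 0.085}, {"trans": [0.2813, -0.168, 0.0667], "spin": 0.2305, "aperture": 0.085}, {"trans": [0.2813, -0.168, 0.0667], "spin": 0.2305, "aperture": 0.085}], grip_n=20)

```text
time: 0.9
tool_pos: [0.3662, -0.2643, 0.1815]
ee_rot: [[1.0, -0.0, -0.0], [-0.0, -1.0, -0.001], [-0.0, 0.001, -1.0]]
ft_force: [-0.4, -0.4, -0.1]
opening: 0.085
gripper_force: 0.0
```

```bash
python3 - <<'E'
from h import *
s=st(); c=r.capture("wrist"); np.savez("w1.npz",**c); save(c,"w1",scale=1.2)
C=-c["R"].T@c["t"]; print("cam",np.round(C,3),c["fx"],c["k1"],"\n",np.round(c["R"],2)); W=cloud(c)
m=(np.hypot(W[...,0]-.366,W[...,1]+.263)<.04)&(W[...,2]>.046)&(W[...,2]<.07)
P=W[m]; print(len(P),P.mean(0),cv2.minAreaRect((P[:,:2]*1000).astype(np.float32)))
m=(np.hypot(W[...,0]-.366,W[...,1]+.263)<.08)&(W[...,2]>.013)&(W[...,2]<.07)
P=W[m]; print(len(P),P.mean(0),cv2.minAreaRect((P[:,:2]*1000).astype(np.float32)))
z=W[...,2]; print(np.median(z[abs(z)<.01]))
E
```

```text
t 0.9 tcp [ 0.3662 -0.2643  0.1815] open 0.085 q [-0.71 -0.14  1.68 -0.    1.59  0.86]
[[ 1.    -0.    -0.   ]
 [-0.    -1.    -0.001]
 [-0.     0.001 -1.   ]]
cam [ 0.432 -0.263  0.325] 358.1350639904967 0.011625478613115626 
 [[ 0.   -1.    0.  ]
 [-0.97 -0.    0.26]
 [-0.26 -0.   -0.97]]
1118 [ 0.36748521 -0.26337588  0.05283985] ((366.52392578125, -263.4735412597656), (13.606629371643066, 50.203147888183594), 89.78504943847656)
12730 [ 0.37037309 -0.26350584  0.02531811] ((366.69580078125, -263.5406188964844), (99.17503356933594, 100.14241027832031), 0.09987976402044296)
0.0005933917467184025
```

View pics/w1.png

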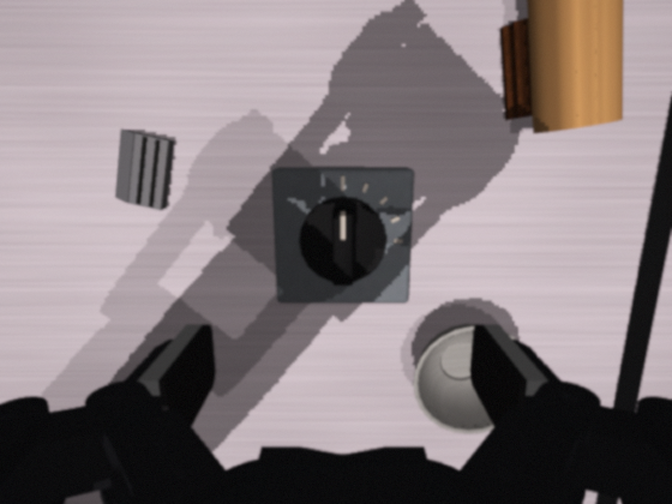

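The wrist picture shows the dial at (343,238) with its white line on the long mark (343,183). Marks 1 to 3 follow clockwise at (366,188), (383,201) and (396,219). I'll descend and grip.

Converted, 0.147 m / 0.75 = 0.196, 0.135 m / 0.75 = 0.18.

>>> handwheel(ticks=[{"trans": [0, -0.0013, 0.0667], "aperture": 0.05}, {"trans": [0, -0.0013, 0.1333], "aperture": 0.04}, {"trans": [0, -0.0013, 0.18], "aperture": 0.035}, {"trans": [0, -0.0013, 0.196], "aperture": 0.03}, {"trans": [0, -0.0013, 0.196], "aperture": 0.03}, {"trans": [0, -0.0013, 0.196], "aperture": 0.0}, {"trans": [0, -0.0013, 0.196], "aperture": 0.0}, {"trans": [0, -0.0013, 0.196], "aperture": 0.0}], grip_n=20)

```text
time: 1.75
tool_pos: [0.3674, -0.2643, 0.0366]
ee_rot: [[1.0, -0.0, 0.003], [-0.0, -1.0, -0.004], [0.003, 0.004, -1.0]]
ft_force: [-2.5, -5.6, 5.5]
opening: 0.0137
gripper_force: 25.5
```

>>> handwheel(ticks=[{"aperture": 0}, {"aperture": 0}, {"aperture": 0}, {"aperture": 0}])

```text
time: 2.15
tool_pos: [0.3674, -0.2643, 0.0366]
ee_rot: [[1.0, -0.0, 0.003], [-0.0, -1.0, -0.004], [0.003, 0.004, -1.0]]
ft_force: [-2.2, -5.3, 4.8]
opening: 0.0133
gripper_force: 25.6
```

Converted, -0.002 m / 0.75 = -0.0027, 0.8 rad / 2 = 0.4.

>>> handwheel(ticks=[{"trans": [0, 0, -0.0027], "spin": 0.05, "aperture": 0}, {"trans": [0, 0, -0.0027], "spin": 0.1, "aperture": 0}, {"trans": [0, 0, -0.0027], "spin": 0.15, "aperture": 0}, {"trans": [0, 0, -0.0027], "spin": 0.2, "aperture": 0}, {"trans": [0, 0, -0.0027], "spin": 0.25, "aperture": 0}, {"trans": [0, 0, -0.0027], "spin": 0.3, "aperture": 0}, {"trans": [0, 0, -0.0027], "spin": 0.35, "aperture": 0}, {"trans": [0, 0, -0.0027], "spin": 0.4, "aperture": 0}])

```text
time: 2.95
tool_pos: [0.367, -0.265, 0.0368]
ee_rot: [[0.693, -0.721, 0.002], [-0.721, -0.693, -0.006], [0.006, 0.003, -1.0]]
ft_force: [2.1, -15.5, -12.0]
opening: 0.0134
gripper_force: 23.3
```

>>> handwheel(ticks=[{"aperture": 0}, {"aperture": 0}, {"aperture": 0.02}, {"aperture": 0.025}, {"aperture": 0.03}, {"aperture": 0.035}, {"trans": [0, 0, -0.0133], "aperture": 0.04}, {"trans": [0, 0, -0.0667], "aperture": 0.045}])

```text
time: 3.75
tool_pos: [0.3644, -0.2608, 0.0837]
ee_rot: [[0.697, -0.717, -0.006], [-0.717, -0.697, 0.005], [-0.008, 0.001, -1.0]]
ft_force: [1.2, -1.3, 0.9]
opening: 0.0453
gripper_force: 0.0
```

>>> handwheel(ticks=[{"trans": [0, 0, -0.0667], "aperture": 0.085}, {"trans": [0, 0, -0.1333], "aperture": 0.085}, {"trans": [0, 0, -0.1333], "aperture": 0.085}])

```text
time: 4.05
tool_pos: [0.3689, -0.2645, 0.195]
ee_rot: [[0.697, -0.717, 0.011], [-0.717, -0.697, -0.009], [0.014, -0.001, -1.0]]
ft_force: [0.8, 0.1, -0.1]
opening: 0.0848
gripper_force: 0.0
```

```bash
python3 - <<'E'
from h import *
s=st(); c=r.capture("wrist"); save(c,"w2")
W=cloud(c)
m=(np.hypot(W[...,0]-.3665,W[...,1]+.2635)<.035)&(W[...,2]>.046)&(W[...,2]<.07)
P=W[m]; print(len(P),P.mean(0),cv2.minAreaRect((P[:,:2]*1000).astype(np.float32)))
u,sv,vt=np.linalg.svd(P[:,:2]-P[:,:2].mean(0)); print("bar yaw rad mod pi",np.arctan2(vt[0,1],vt[0,0]))
E
```

```text
t 4.05 tcp [ 0.3689 -0.2645  0.195 ] open 0.0848 q [-0.7  -0.15  1.67  0.    1.61  1.67]
[[ 0.697 -0.717  0.011]
 [-0.717 -0.697 -0.009]
 [ 0.014 -0.001 -1.   ]]
1011 [ 0.36724412 -0.26433313  0.05284069] ((366.7159729003906, -263.6134033203125), (13.429848670959473, 49.618125915527344), 44.58985900878906)
bar yaw rad mod pi 2.3425313124079836
```

The dial reads 0.80. Next I look over the chocks.

```bash
sed -i 's|t=(y0-np.radians(yaw_deg)+np.pi/2)%np.pi-np.pi/2|t=y0-np.radians(yaw_deg)|' h.py
python3 -c "
from h import *
go((.46,-.06,.24),87)"
```

```text
row: -0.0815 -0.2080 -0.0495 -2.318 dist 0.229
```

Converted, -0.208 m / 0.75 = -0.2773, -0.082 m / 0.75 = -0.1093, -1.2 rad / 2 = -0.6.

>>> handwheel(ticks=[{"trans": [-0.1093, -0.2773, -0.0667], "spin": -0.6, "aperture": 0.085}, {"trans": [-0.1093, -0.2773, -0.0667], "spin": -0.6, "aperture": 0.085}, {"trans": [-0.1093, -0.2773, -0.0667], "spin": -0.6, "aperture": 0.085}, {"trans": [-0.1093, -0.2773, -0.0667], "spin": -0.6, "aperture": 0.085}, {"trans": [-0.1093, -0.2773, -0.0667], "spin": -0.6, "aperture": 0.085}, {"trans": [-0.1093, -0.2773, -0.0667], "spin": -0.6, "aperture": 0.085}, {"trans": [-0.1093, -0.2773, -0.0667], "spin": -0.6, "aperture": 0.085}, {"trans": [-0.1093, -0.2773, -0.0667], "spin": -0.6, "aperture": 0.085}])

```text
time: 4.9
tool_pos: [0.4582, -0.0583, 0.2352]
ee_rot: [[0.918, 0.396, -0.002], [0.396, -0.918, 0.0], [-0.002, -0.001, -1.0]]
ft_force: [-0.6, -1.0, -0.7]
opening: 0.0851
gripper_force: 0.0
```

>>> handwheel(ticks=[{"spin": -0.559, "aperture": 0.085}, {"spin": -0.559, "aperture": 0.085}, {"spin": -0.559, "aperture": 0.085}, {"spin": -0.559, "aperture": 0.085}, {"spin": -0.559, "aperture": 0.085}, {"spin": -0.559, "aperture": 0.085}, {"spin": -0.559, "aperture": 0.085}, {"spin": -0.559, "aperture": 0.085}])

```text
time: 5.7
tool_pos: [0.458, -0.0586, 0.2352]
ee_rot: [[0.048, 0.999, -0.002], [0.999, -0.048, 0.001], [0.0, -0.002, -1.0]]
ft_force: [-0.1, 1.1, -0.8]
opening: 0.0853
gripper_force: 0.0
```

```bash
cat > ch.py <<'E'
from h import *
import sys
def chocks(c,xys,rad=.045,base=None):
    W=cloud(c); im=c["img"].astype(float); g=im.mean(-1)
    sat=im.max(-1)-im.min(-1)
    for xy in xys:
        z0=0
        m=(np.hypot(W[...,0]-xy[0],W[...,1]-xy[1])<rad)&(W[...,2]>.003)&(W[...,2]<.03)&(sat<25)&(g<150)
        m=cv2.morphologyEx(m.astype(np.uint8),cv2.MORPH_OPEN,np.ones((3,3)))
        n,l,stt,_=cv2.connectedComponentsWithStats(m)
        if n<2: print("none",xy); continue
        m=l==1+np.argmax(stt[1:,4])
        P=W[m]; R=cv2.minAreaRect((P[:,:2]*1000).astype(np.float32))
        b=cv2.boxPoints(R); e=[b[1]-b[0],b[2]-b[1]]; e=min(e,key=np.linalg.norm); e=e/np.linalg.norm(e)
        ctr=np.array(R[0]); s=(P[:,:2]*1000-ctr)@e
        hi=s[P[:,2]>.010].mean(); e=e if hi>0 else -e
        zz=np.median(P[(s*np.sign(hi)>3),2])
        print("chock",len(P),"ctr",np.round(ctr,1),"size",np.round(R[1],1),"x-axis(thick) yaw",round(float(np.degrees(np.arctan2(e[1],e[0]))),1),"hi",round(abs(hi),1),"topz",round(zz,4),"mean",np.round(P.mean(0)[:2],4))
E
python3 - <<'E'
from ch import *
s=st(); c=r.capture("wrist"); np.savez("w3.npz",**c); save(c,"w3")
chocks(c,[(.563,-.022),(.453,.018),(.413,-.122)])
E
```

```text
t 5.7 tcp [ 0.458  -0.0586  0.2352] open 0.0853 q [-0.21 -0.13  1.57  0.    1.7  -0.16]
[[ 0.048  0.999 -0.002]
 [ 0.999 -0.048  0.001]
 [ 0.    -0.002 -1.   ]]
chock 1901 ctr [565.5 -20.8] size [37.3 50.5] x-axis(thick) yaw -96.4 hi 4.7 topz 0.0127 mean [ 0.5647 -0.0207]
chock 1950 ctr [453.4  20.4] size [36.3 49.5] x-axis(thick) yaw -92.7 hi 4.9 topz 0.0127 mean [0.4535 0.02  ]
chock 1602 ctr [ 414.8 -117.6] size [37.8 50.1] x-axis(thick) yaw -103.3 hi 4.3 topz 0.0126 mean [ 0.415  -0.1168]
```

View pics/w3.png

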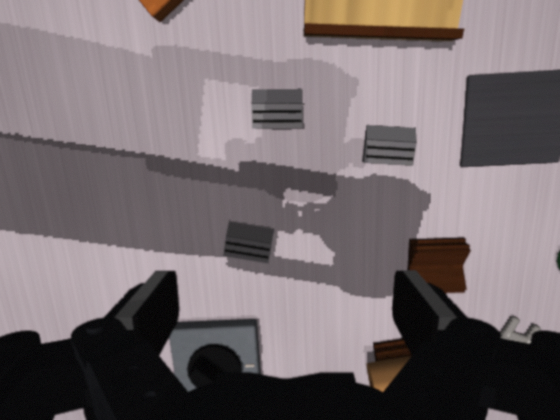

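All three chocks are visible at (277,108), (390,145) and (248,240). Their stripes, and so their thick ends, face −y, which leaves the thin edges already uphill. I'll fetch the chock at (453,20).

```bash
python3 -c "
from h import *
go((.4534,.0204,.06),87.3)"
```

```text
row: 0.0787 -0.0080 0.1752 0.001 dist 0.192
```

Converted, 0.175 m / 0.75 = 0.2333, 0.15 m / 0.75 = 0.2.

>>> handwheel(ticks=[{"trans": [0.1053, -0.0107, 0.0667], "aperture": 0.062}, {"trans": [0.1053, -0.0107, 0.1333], "aperture": 0.062}, {"trans": [0.1053, -0.0107, 0.2], "aperture": 0.062}, {"trans": [0.1053, -0.0107, 0.2333], "aperture": 0.062}, {"trans": [0.1053, -0.0107, 0.2333], "aperture": 0.062}, {"trans": [0.1053, -0.0107, 0.2333], "aperture": 0.062}])

```text
time: 6.35
tool_pos: [0.4541, 0.0204, 0.061]
ee_rot: [[0.054, 0.999, -0.003], [0.999, -0.054, -0.0], [-0.0, -0.003, -1.0]]
ft_force: [1.0, 0.1, 0.2]
opening: 0.0622
gripper_force: 0.0
```

>>> handwheel(ticks=[{"trans": [0, 0, 0.0267], "aperture": 0.062}, {"trans": [0, 0, 0.0467], "aperture": 0.062}, {"trans": [0, 0, 0.06], "aperture": 0.062}, {"trans": [0, 0, 0.06], "aperture": 0.062}])

```text
time: 6.75
tool_pos: [0.4554, 0.0201, 0.0172]
ee_rot: [[0.054, 0.999, 0.001], [0.999, -0.054, -0.0], [-0.0, 0.001, -1.0]]
ft_force: [0.3, 0.9, -0.2]
opening: 0.0619
gripper_force: 0.0
```

>>> handwheel(ticks=[{"trans": [0, 0, 0.0053], "aperture": 0.062}, {"trans": [0, 0, 0.0053], "aperture": 0.062}])

```text
time: 6.95
tool_pos: [0.4554, 0.0204, 0.0131]
ee_rot: [[0.053, 0.999, 0.001], [0.999, -0.053, -0.0], [-0.0, 0.001, -1.0]]
ft_force: [0.9, -0.2, -0.5]
opening: 0.062
gripper_force: 0.0
```

>>> handwheel(ticks=[{"trans": [0, 0, 0.0053], "aperture": 0.062}, {"trans": [0, 0, 0.0053], "aperture": 0.062}])

```text
time: 7.15
tool_pos: [0.4547, 0.0204, 0.0082]
ee_rot: [[0.053, 0.999, -0.0], [0.999, -0.053, -0.0], [-0.0, -0.0, -1.0]]
ft_force: [-0.1, -0.0, 0.1]
opening: 0.0619
gripper_force: 0.0
```

>>> handwheel(ticks=[{"trans": [0, 0, 0.004], "aperture": 0.062}, {"trans": [0, 0, 0.004], "aperture": 0.062}])

```text
time: 7.35
tool_pos: [0.4546, 0.0205, 0.005]
ee_rot: [[0.053, 0.999, -0.001], [0.999, -0.053, -0.0], [-0.0, -0.001, -1.0]]
ft_force: [-0.7, 0.5, -0.2]
opening: 0.0621
gripper_force: 0.0
```

>>> handwheel(ticks=[{"aperture": 0.045}, {"aperture": 0.04}, {"aperture": 0.04}, {"aperture": 0.04}], grip_n=40)

```text
time: 7.75
tool_pos: [0.455, 0.0204, 0.0056]
ee_rot: [[0.053, 0.999, 0.001], [0.999, -0.053, -0.0], [-0.0, 0.001, -1.0]]
ft_force: [-0.4, -0.3, 4.5]
opening: 0.0478
gripper_force: 41.5
```

>>> handwheel(ticks=[{"trans": [0, 0, -0.0267], "aperture": 0.04}, {"trans": [0, 0, -0.0667], "aperture": 0.04}, {"trans": [0, 0, -0.1333], "aperture": 0.04}, {"trans": [0, 0, -0.1333], "aperture": 0.04}])

```text
time: 8.15
tool_pos: [0.4582, 0.0203, 0.1117]
ee_rot: [[0.053, 0.999, 0.012], [0.999, -0.053, -0.001], [0.0, 0.012, -1.0]]
ft_force: [0.1, 0.1, -1.4]
opening: 0.048
gripper_force: 41.6
```

```bash
python3 -c "
from h import *
from ch import *
c=r.capture('wrist'); save(c,'w4')
W=cloud(c); s=st()
import numpy as np
u=np.array([-.087,-.996])
for d in (.09,-.06): print(np.array([.563,.245])+d*u)
# slope from far wrist not visible; look
"
```

```text
t 8.2 tcp [0.4567 0.0204 0.1085] open 0.0483 q [-0.04 -0.07  1.77 -0.    1.43  0.02]
[[ 0.053  0.999  0.007]
 [ 0.999 -0.053 -0.   ]
 [ 0.     0.007 -1.   ]]
[0.55517 0.15536]
[0.56822 0.30476]
```

View pics/w4.png

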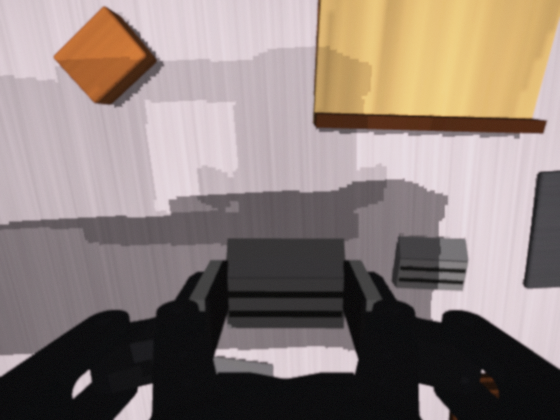

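The chock is held squarely, with its stripes toward the gripper at (285,300); the board and rail (430,125) are ahead. I'll measure the board from closer up.

Converted, -0.13 m / 0.75 = -0.1733, 0.05 m / 0.75 = 0.0667, 0.04 rad / 2 = 0.02.

>>> handwheel(ticks=[{"trans": [0.0667, 0.1333, -0.12], "aperture": 0.04}, {"trans": [0.1067, 0.14, -0.1733], "spin": 0.015, "aperture": 0.04}, {"trans": [0.1067, 0.14, -0.1733], "spin": 0.02, "aperture": 0.04}, {"trans": [0.1067, 0.14, -0.1733], "spin": 0.02, "aperture": 0.04}, {"trans": [0.1067, 0.14, -0.1733], "spin": 0.02, "aperture": 0.04}, {"trans": [0.1067, 0.14, -0.1733], "spin": 0.02, "aperture": 0.04}])

```text
time: 8.8
tool_pos: [0.5635, 0.0948, 0.2331]
ee_rot: [[0.092, 0.996, -0.003], [0.996, -0.092, -0.001], [-0.001, -0.003, -1.0]]
ft_force: [0.1, -0.9, -1.2]
opening: 0.0482
gripper_force: 41.9
```

```bash
cat > bd.py <<'E'
from h import *
def board(c):
    W=cloud(c); im=c["img"].astype(int)
    wood=(im[...,0]-im[...,2]>45)
    m=wood&(abs(W[...,0]-.565)<.1)&(W[...,1]>.07)&(W[...,1]<.43)&(W[...,2]>.008)&(W[...,2]<.07)
    m=cv2.morphologyEx(m.astype(np.uint8),cv2.MORPH_OPEN,np.ones((5,5)))>0
    P=W[m]; A=np.c_[P[:,:2],np.ones(len(P))]
    for _ in range(5):
        co=np.linalg.lstsq(A,P[:,2],rcond=None)[0]; res=P[:,2]-A@co; k=abs(res)<.005; P=P[k];A=A[k]
    print("plane",len(P),np.round(co,4),"std",res.std()); 
    R=cv2.minAreaRect((P[:,:2]*1000).astype(np.float32)); print(R, "corners",np.round(cv2.boxPoints(R),1).tolist(), "ymin/max",P[:,1].min(),P[:,1].max())
    return co
E
python3 - <<'E'
from bd import *
st(); c=r.capture("wrist"); save(c,"w5"); np.savez("w5.npz",**c); board(c)
E
```

```text
t 8.8 tcp [0.5635 0.0948 0.2331] open 0.0482 q [ 0.1   0.19  1.25 -0.    1.71  0.19]
[[ 0.092  0.996 -0.003]
 [ 0.996 -0.092 -0.001]
 [-0.001 -0.003 -1.   ]]
plane 29794 [0.0085 0.1054 0.0029] std 0.0007803360701193637
((558.9108276367188, 173.25164794921875), (176.41693115234375, 140.66497802734375), 85.51634979248047) corners [[481.8999938964844, 90.80000305175781], [622.0999755859375, 79.80000305175781], [635.9000244140625, 255.6999969482422], [495.70001220703125, 266.70001220703125]] ymin/max 0.08022797871891289 0.26620390642405345
```

View pics/w5.png

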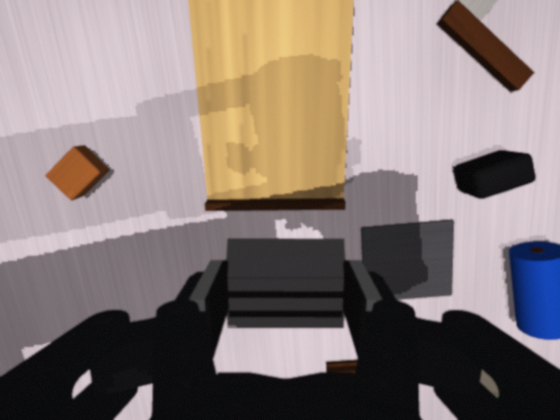

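The wrist picture shows the board's foot and rail at (275,204), with clear plywood up to (270,0). Plane and corners agree with the earlier fit. I'll place the first chock at board x=+0.09.

```bash
python3 -c "
from h import *
go((.5574,.1567,.05),85.3)"
```

```text
row: 0.0617 -0.0105 0.1825 -0.011 dist 0.193
```

Converted, 0.1825 m / 0.75 = 0.2433, 0.16 m / 0.75 = 0.2133, -0.011 rad / 2 = -0.0055.

>>> handwheel(ticks=[{"trans": [0.04, -0.0133, 0.0533], "spin": -0.0055, "aperture": 0.04}, {"trans": [0.0823, -0.014, 0.1067], "spin": -0.0055, "aperture": 0.04}, {"trans": [0.0823, -0.014, 0.16], "spin": -0.0055, "aperture": 0.04}, {"trans": [0.0823, -0.014, 0.2133], "spin": -0.0055, "aperture": 0.04}, {"trans": [0.0823, -0.014, 0.2433], "spin": -0.0055, "aperture": 0.04}, {"trans": [0.0823, -0.014, 0.2433], "spin": -0.0055, "aperture": 0.04}, {"trans": [0.0823, -0.014, 0.2433], "spin": -0.0055, "aperture": 0.04}])

```text
time: 9.55
tool_pos: [0.5583, 0.1565, 0.0523]
ee_rot: [[0.083, 0.997, -0.002], [0.997, -0.083, -0.001], [-0.001, -0.002, -1.0]]
ft_force: [0.1, -0.8, -0.3]
opening: 0.0481
gripper_force: 41.9
```

>>> handwheel(ticks=[{"trans": [0, 0, 0.0133], "aperture": 0.04}, {"trans": [0, 0, 0.0213], "aperture": 0.04}, {"trans": [0, 0, 0.024], "aperture": 0.04}, {"trans": [0, 0, 0.024], "aperture": 0.04}])

```text
time: 9.95
tool_pos: [0.559, 0.1571, 0.0347]
ee_rot: [[0.082, 0.997, -0.0], [0.997, -0.082, -0.0], [-0.0, -0.0, -1.0]]
ft_force: [0.4, 0.3, -0.8]
opening: 0.0479
gripper_force: 41.9
```

Converted, 0.002 m / 0.75 = 0.0027.

>>> handwheel(ticks=[{"trans": [0, 0, 0.0027], "aperture": 0.04}, {"trans": [0, 0, 0.0027], "aperture": 0.04}])

```text
time: 10.15
tool_pos: [0.5591, 0.1572, 0.0328]
ee_rot: [[0.082, 0.997, 0.0], [0.997, -0.082, -0.0], [-0.0, 0.0, -1.0]]
ft_force: [-0.1, -0.2, -1.1]
opening: 0.0481
gripper_force: 41.9
```

>>> handwheel(ticks=[{"trans": [0, 0, 0.0027], "aperture": 0.04}, {"trans": [0, 0, 0.0027], "aperture": 0.04}])

```text
time: 10.35
tool_pos: [0.5593, 0.1572, 0.0308]
ee_rot: [[0.082, 0.997, 0.0], [0.997, -0.082, -0.0], [0.0, 0.0, -1.0]]
ft_force: [0.2, 0.1, -0.5]
opening: 0.0481
gripper_force: 42.0
```

Converted, 0.0015 m / 0.75 = 0.002.

>>> handwheel(ticks=[{"trans": [0, 0, 0.002], "aperture": 0.04}, {"trans": [0, 0, 0.002], "aperture": 0.04}])

```text
time: 10.55
tool_pos: [0.5594, 0.157, 0.0301]
ee_rot: [[0.082, 0.997, 0.001], [0.997, -0.082, -0.0], [-0.0, 0.001, -1.0]]
ft_force: [-2.3, -1.3, 5.5]
opening: 0.048
gripper_force: 42.6
```

>>> handwheel(ticks=[{"trans": [0, 0, 0.0013], "aperture": 0.04}, {"trans": [0, 0, 0.0013], "aperture": 0.04}])

```text
time: 10.75
tool_pos: [0.5594, 0.1569, 0.0298]
ee_rot: [[0.082, 0.997, 0.001], [0.997, -0.082, -0.0], [-0.0, 0.001, -1.0]]
ft_force: [-4.8, -3.3, 9.1]
opening: 0.048
gripper_force: 43.0
```

Converted, -0.19 m / 0.75 = -0.2533, -0.16 m / 0.75 = -0.2133.

>>> handwheel(ticks=[{"trans": [0, 0, -0.0013], "aperture": 0.055}, {"trans": [0, 0, -0.0013], "aperture": 0.065}, {"trans": [0, 0, -0.0013], "aperture": 0.065}, {"trans": [0, 0, -0.0267], "aperture": 0.07}, {"trans": [0, 0, -0.08], "aperture": 0.085}, {"trans": [0, 0, -0.1467], "aperture": 0.085}, {"trans": [0, 0, -0.2133], "aperture": 0.085}, {"trans": [0, 0, -0.2533], "aperture": 0.085}])

```text
time: 11.55
tool_pos: [0.5599, 0.1574, 0.223]
ee_rot: [[0.082, 0.997, 0.005], [0.997, -0.082, 0.001], [0.002, 0.005, -1.0]]
ft_force: [0.3, -0.1, 0.2]
opening: 0.0852
gripper_force: 0.0
```

```bash
python3 -c "
from h import *
go((.44,-.17,.22),77)"
```

```text
row: -0.3361 -0.0927 0.0020 0.145 dist 0.349
```

The manual's scale: shifts go in shares of 0.75 m and turns go in shares of 2 rad. Converting my numbers, -0.08 m / 0.75 = -0.1067, -0.05 m / 0.75 = -0.0667.

>>> handwheel(ticks=[{"trans": [-0.0667, 0, 0], "aperture": 0.085}, {"trans": [-0.1067, 0, 0], "aperture": 0.085}, {"trans": [-0.1067, 0, 0], "aperture": 0.085}])

```text
time: 11.85
tool_pos: [0.5525, 0.0744, 0.2184]
ee_rot: [[0.086, 0.996, 0.0], [0.996, -0.086, -0.001], [-0.001, 0.0, -1.0]]
ft_force: [0.6, 0.8, -0.1]
opening: 0.0852
gripper_force: 0.0
```

```bash
cat > bc.py <<'E'
from h import *
O=np.array([.5646,.2459]); dn=np.array([-.081,-.9967])
co=[.0085,.1054,.0029]
def bchocks(c):
    "grey things on the board, in slope coords"
    W=cloud(c); im=c["img"].astype(float); sat=im.max(-1)-im.min(-1)
    D=W[...,:2]-O; sx=D@dn/np.cos(.105); sy=D@np.array([-dn[1],dn[0]]); h=W[...,2]-(co[0]*W[...,0]+co[1]*W[...,1]+co[2])
    m=(abs(sx)<.155)&(abs(sy)<.068)&(h>.004)&(h<.03)&(sat<30)
    m=cv2.morphologyEx(m.astype(np.uint8),cv2.MORPH_OPEN,np.ones((3,3)))
    n,l,s,_=cv2.connectedComponentsWithStats(m)
    for i in range(1,n):
        if s[i,4]<300: continue
        k=l==i; Q=np.c_[sx[k],sy[k]]*1000; R=cv2.minAreaRect(Q.astype(np.float32)); hh=h[k]
        print("on board",s[i,4],"ctr",np.round(R[0],1),"size",np.round(R[1],1),"ang",round(R[2],1),"x range",Q[:,0].min().round(1),Q[:,0].max().round(1),"top h",np.percentile(hh,90).round(4),"high side dx",round(float(Q[hh>.009,0].mean()-R[0][0]),1))
E
python3 - <<'E'
from bc import *
c=r.capture("wrist"); save(c,"w6"); bchocks(c)
from ch import chocks
chocks(c,[(.565,-.021)])
go((.44,-.17,.22),77)
E
```

```text
on board 2352 ctr [91.2  2.5] size [49.9 35.4] ang 89.8 x range 73.6 109.0 top h 0.0129 high side dx 3.9
chock 1652 ctr [565.8 -20.9] size [38.3 49.3] x-axis(thick) yaw -95.2 hi 4.0 topz 0.0126 mean [ 0.5657 -0.0197]
row: -0.2548 -0.0913 -0.0018 0.142 dist 0.271
```

```bash
python3 -c "
from h import *
go((.5656,-.0209,.04),84.2)"
```

```text
row: -0.0956 0.0213 0.1782 0.017 dist 0.203
```

Converted, 0.178 m / 0.75 = 0.2373, 0.16 m / 0.75 = 0.2133, 0.017 rad / 2 = 0.0085.

>>> handwheel(ticks=[{"trans": [-0.0667, 0.028, 0.04], "spin": 0.0085, "aperture": 0.066}, {"trans": [-0.1275, 0.0284, 0.08], "spin": 0.0085, "aperture": 0.066}, {"trans": [-0.1275, 0.0284, 0.1467], "spin": 0.0085, "aperture": 0.066}, {"trans": [-0.1275, 0.0284, 0.2133], "spin": 0.0085, "aperture": 0.066}, {"trans": [-0.1275, 0.0284, 0.2373], "spin": 0.0085, "aperture": 0.064}, {"trans": [-0.1275, 0.0284, 0.2373], "spin": 0.0085, "aperture": 0.064}])

```text
time: 12.5
tool_pos: [0.5628, -0.0184, 0.0349]
ee_rot: [[0.098, 0.995, -0.01], [0.995, -0.098, 0.001], [0.0, -0.01, -1.0]]
ft_force: [-0.3, 0.0, 0.4]
opening: 0.0642
gripper_force: 0.0
```

>>> handwheel(ticks=[{"trans": [0, 0, 0.0267], "aperture": 0.064}, {"trans": [0, 0, 0.04], "aperture": 0.064}, {"trans": [0, 0, 0.048], "aperture": 0.064}, {"trans": [0, 0, 0.048], "aperture": 0.064}, {"trans": [0, 0, 0.048], "aperture": 0.064}])

```text
time: 13.0
tool_pos: [0.5666, -0.0195, 0.0054]
ee_rot: [[0.099, 0.995, 0.002], [0.995, -0.099, -0.0], [-0.0, 0.002, -1.0]]
ft_force: [0.4, 0.2, 0.5]
opening: 0.064
gripper_force: 0.0
```

Converted, -0.13 m / 0.75 = -0.1733, -0.08 m / 0.75 = -0.1067.

>>> handwheel(ticks=[{"aperture": 0.045}, {"aperture": 0.04}, {"aperture": 0.04}, {"aperture": 0.04}, {"trans": [0, 0, -0.04], "aperture": 0.04}, {"trans": [0, 0, -0.1067], "aperture": 0.04}, {"trans": [0, 0, -0.1733], "aperture": 0.04}, {"trans": [0, 0, -0.1733], "aperture": 0.04}], grip_n=40)

```text
time: 13.8
tool_pos: [0.5697, -0.0199, 0.1433]
ee_rot: [[0.099, 0.995, 0.015], [0.995, -0.099, -0.002], [-0.0, 0.015, -1.0]]
ft_force: [0.7, -1.0, -0.6]
opening: 0.0479
gripper_force: 41.6
```

```bash
python3 -c "
from h import *
go((.5694,.3054,.12),85.3)"
```

```text
row: 0.3237 -0.0328 0.0228 -0.017 dist 0.326
```

Converted, 0.324 m / 0.75 = 0.432, -0.015 m / 0.75 = -0.02, -0.017 rad / 2 = -0.0085.

>>> handwheel(ticks=[{"trans": [0.0667, -0.0067, 0], "aperture": 0.04}, {"trans": [0.1333, -0.0133, 0], "aperture": 0.04}, {"trans": [0.2, -0.02, 0], "spin": -0.005, "aperture": 0.04}, {"trans": [0.2667, -0.0267, 0], "spin": -0.0085, "aperture": 0.04}, {"trans": [0.3333, -0.0333, 0], "spin": -0.0085, "aperture": 0.04}, {"trans": [0.4, -0.04, 0.0133], "spin": -0.0085, "aperture": 0.04}, {"trans": [0.432, -0.044, 0.02], "spin": -0.0085, "aperture": 0.04}, {"trans": [0.432, -0.044, 0.02], "spin": -0.0085, "aperture": 0.04}])

```text
time: 14.6
tool_pos: [0.5635, 0.3095, 0.117]
ee_rot: [[0.077, 0.997, -0.003], [0.997, -0.077, -0.0], [-0.001, -0.003, -1.0]]
ft_force: [-0.8, -0.9, -1.3]
opening: 0.0477
gripper_force: 41.6
```

>>> handwheel(ticks=[{"aperture": 0.04}, {"aperture": 0.04}])

```text
time: 14.8
tool_pos: [0.5655, 0.3051, 0.1193]
ee_rot: [[0.083, 0.997, 0.0], [0.997, -0.083, -0.0], [-0.0, 0.0, -1.0]]
ft_force: [0.3, -0.4, -0.8]
opening: 0.0471
gripper_force: 41.6
```

```bash
python3 -c "
from h import *
go((.5694,.3054,.0475),85.3)"
```

```text
row: 0.0007 0.0039 0.0718 -0.001 dist 0.072
```

Converted, 0.072 m / 0.75 = 0.096, 0.068 m / 0.75 = 0.0907.

>>> handwheel(ticks=[{"trans": [0, 0.0053, 0.04], "aperture": 0.04}, {"trans": [0, 0.0053, 0.0733], "aperture": 0.04}, {"trans": [0, 0.0053, 0.0907], "aperture": 0.04}, {"trans": [0, 0.0053, 0.096], "aperture": 0.04}, {"trans": [0, 0.0053, 0.096], "aperture": 0.04}])

```text
time: 15.3
tool_pos: [0.5696, 0.3053, 0.048]
ee_rot: [[0.083, 0.997, 0.001], [0.997, -0.083, 0.0], [0.0, 0.001, -1.0]]
ft_force: [-0.5, 0.7, -0.4]
opening: 0.0478
gripper_force: 41.6
```

>>> handwheel(ticks=[{"trans": [0, 0, 0.002], "aperture": 0.04}, {"trans": [0, 0, 0.002], "aperture": 0.04}])

```text
time: 15.5
tool_pos: [0.5697, 0.3061, 0.047]
ee_rot: [[0.082, 0.997, 0.002], [0.997, -0.082, 0.001], [0.001, 0.002, -1.0]]
ft_force: [0.0, 0.2, -1.2]
opening: 0.0477
gripper_force: 41.6
```

>>> handwheel(ticks=[{"trans": [0, 0, 0.002], "aperture": 0.04}, {"trans": [0, 0, 0.002], "aperture": 0.04}])

```text
time: 15.7
tool_pos: [0.5698, 0.3059, 0.0459]
ee_rot: [[0.082, 0.997, 0.002], [0.997, -0.082, 0.0], [0.0, 0.002, -1.0]]
ft_force: [-2.1, -2.5, 5.5]
opening: 0.0476
gripper_force: 42.5
```

Contact. I'll release, rise and look.

Converted, -0.18 m / 0.75 = -0.24, -0.16 m / 0.75 = -0.2133.

>>> handwheel(ticks=[{"trans": [0, 0, -0.0007], "aperture": 0.055}, {"trans": [0, 0, -0.0013], "aperture": 0.065}, {"trans": [0, 0, -0.0013], "aperture": 0.065}, {"trans": [0, 0, -0.0267], "aperture": 0.07}, {"trans": [0, 0, -0.08], "aperture": 0.085}, {"trans": [0, 0, -0.1467], "aperture": 0.085}, {"trans": [0, 0, -0.2133], "aperture": 0.085}, {"trans": [0, 0, -0.24], "aperture": 0.085}])

```text
time: 16.5
tool_pos: [0.5703, 0.3064, 0.2311]
ee_rot: [[0.082, 0.997, 0.008], [0.997, -0.082, 0.004], [0.004, 0.008, -1.0]]
ft_force: [0.6, -0.2, 0.4]
opening: 0.0849
gripper_force: 0.0
```

>>> handwheel(ticks=[{"trans": [-0.0667, 0, 0], "aperture": 0.085}, {"trans": [-0.1333, 0, 0], "aperture": 0.085}, {"trans": [-0.1333, 0, 0], "aperture": 0.085}])

```text
time: 16.8
tool_pos: [0.561, 0.2014, 0.2244]
ee_rot: [[0.087, 0.996, -0.0], [0.996, -0.087, -0.002], [-0.002, 0.0, -1.0]]
ft_force: [-0.3, -1.0, -0.4]
opening: 0.0853
gripper_force: 0.0
```

```bash
python3 - <<'E'
from bc import *
from ch import chocks
c=r.capture("wrist"); save(c,"w7"); bchocks(c)
c=r.capture("top"); save(c,"t7"); bchocks(c); chocks(c,[(.415,-.1176)],.06)
go((.44,-.17,.23),77)
E
```

```text
on board 2639 ctr [-57.3   0.7] size [49.7 35.8] ang 89.7 x range -75.3 -39.4 top h 0.0129 high side dx 3.9
on board 1750 ctr [91.5  2.5] size [48.9 35.9] ang 89.0 x range 73.2 109.6 top h 0.0128 high side dx 3.0
chock 228 ctr [ 412.4 -117.8] size [37.7 50. ] x-axis(thick) yaw -100.3 hi 3.3 topz 0.0126 mean [ 0.412  -0.1175]
row: -0.3841 -0.0892 -0.0057 0.143 dist 0.394
```

View pics/w7.png

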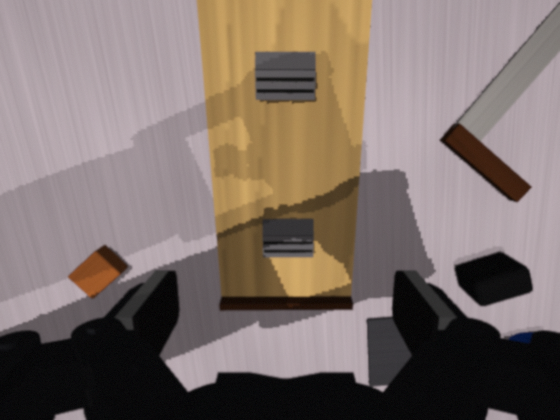

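Both chocks lie square on the board at (285,75) and (289,237), thin edges uphill. Next, the spare chock.

Converted, -0.384 m / 0.75 = -0.512, -0.35 m / 0.75 = -0.4667, 0.143 rad / 2 = 0.0715.

>>> handwheel(ticks=[{"trans": [-0.0667, -0.0133, 0], "aperture": 0.085}, {"trans": [-0.1333, -0.0267, 0], "aperture": 0.085}, {"trans": [-0.2, -0.04, 0], "spin": 0.025, "aperture": 0.085}, {"trans": [-0.2667, -0.0667, 0], "spin": 0.05, "aperture": 0.085}, {"trans": [-0.3333, -0.08, 0], "spin": 0.0715, "aperture": 0.085}, {"trans": [-0.4, -0.0933, 0], "spin": 0.0715, "aperture": 0.085}, {"trans": [-0.4667, -0.1133, 0], "spin": 0.0715, "aperture": 0.085}, {"trans": [-0.512, -0.1187, 0], "spin": 0.0715, "aperture": 0.085}])

```text
time: 17.7
tool_pos: [0.4404, -0.1703, 0.2246]
ee_rot: [[0.222, 0.975, 0.001], [0.975, -0.222, -0.0], [0.0, 0.001, -1.0]]
ft_force: [1.2, -0.4, -0.4]
opening: 0.0852
gripper_force: 0.0
```

>>> handwheel(ticks=[{"aperture": 0.085}, {"aperture": 0.085}])

```text
time: 17.9
tool_pos: [0.4412, -0.1693, 0.2243]
ee_rot: [[0.224, 0.975, 0.0], [0.975, -0.224, 0.0], [0.001, 0.0, -1.0]]
ft_force: [-0.4, 0.5, 0.5]
opening: 0.0848
gripper_force: 0.0
```

```bash
python3 - <<'E'
from ch import *
c=r.capture("wrist"); chocks(c,[(.415,-.1176)])
W=cloud(c); im=c["img"].astype(int)
go((.4145,-.1176,.04),76.8)
E
```

```text
chock 1950 ctr [ 414.9 -117.7] size [36.5 50.1] x-axis(thick) yaw -102.9 hi 4.6 topz 0.0127 mean [ 0.415  -0.1178]
row: 0.0436 -0.0376 0.1843 0.006 dist 0.193
```

Converted, 0.219 m / 0.75 = 0.292, 0.215 m / 0.75 = 0.2867.

>>> handwheel(ticks=[{"trans": [0.0573, -0.0493, 0.0533], "aperture": 0.064}, {"trans": [0.0573, -0.0493, 0.12], "aperture": 0.064}, {"trans": [0.0573, -0.0493, 0.1867], "aperture": 0.064}, {"trans": [0.0573, -0.0493, 0.2333], "aperture": 0.064}, {"trans": [0.0573, -0.0493, 0.2667], "aperture": 0.064}, {"trans": [0.0573, -0.0493, 0.2867], "aperture": 0.064}, {"trans": [0.0573, -0.0493, 0.292], "aperture": 0.064}, {"trans": [0.0573, -0.0493, 0.292], "aperture": 0.064}])

```text
time: 18.75
tool_pos: [0.4147, -0.118, 0.0053]
ee_rot: [[0.221, 0.975, -0.0], [0.975, -0.221, 0.0], [0.0, -0.001, -1.0]]
ft_force: [0.0, 1.3, -0.3]
opening: 0.0639
gripper_force: 0.0
```

>>> handwheel(ticks=[{"aperture": 0.045}, {"aperture": 0.04}, {"aperture": 0.04}, {"aperture": 0.04}, {"trans": [0, 0, -0.04], "aperture": 0.04}, {"trans": [0, 0, -0.1067], "aperture": 0.04}, {"trans": [0, 0, -0.1333], "aperture": 0.04}, {"trans": [0, 0, -0.1333], "aperture": 0.04}], grip_n=40)

```text
time: 19.55
tool_pos: [0.4165, -0.12, 0.1095]
ee_rot: [[0.223, 0.975, 0.008], [0.975, -0.223, -0.003], [-0.001, 0.008, -1.0]]
ft_force: [0.2, 0.1, -1.3]
opening: 0.0475
gripper_force: 41.5
```

```bash
python3 -c "
from h import *
go((.69,-.002,.1),83)"
```

```text
row: 0.1761 0.2402 0.0113 -0.103 dist 0.298
```

Converted, 0.24 m / 0.75 = 0.32, 0.15 m / 0.75 = 0.2, -0.103 rad / 2 = -0.0515.

>>> handwheel(ticks=[{"trans": [0.04, 0.0533, 0], "spin": -0.01, "aperture": 0.04}, {"trans": [0.08, 0.1067, 0], "spin": -0.02, "aperture": 0.04}, {"trans": [0.12, 0.16, 0], "spin": -0.03, "aperture": 0.04}, {"trans": [0.16, 0.2133, 0], "spin": -0.04, "aperture": 0.04}, {"trans": [0.2, 0.2667, 0], "spin": -0.0515, "aperture": 0.04}, {"trans": [0.2347, 0.32, 0.0067], "spin": -0.0515, "aperture": 0.04}, {"trans": [0.2347, 0.32, 0.0067], "spin": -0.0515, "aperture": 0.04}, {"trans": [0.2347, 0.32, 0.0067], "spin": -0.0515, "aperture": 0.04}])

```text
time: 20.35
tool_pos: [0.6868, -0.0007, 0.0965]
ee_rot: [[0.121, 0.993, -0.005], [0.993, -0.121, -0.0], [-0.001, -0.005, -1.0]]
ft_force: [-0.1, -0.6, -0.4]
opening: 0.0474
gripper_force: 41.6
```

```bash
python3 -c "
from h import *
go((.69,-.002,.0135),83)"
```

```text
row: -0.0008 0.0038 0.0829 0.001 dist 0.083
```

Converted, 0.083 m / 0.75 = 0.1107, 0.078 m / 0.75 = 0.104.

>>> handwheel(ticks=[{"trans": [0, 0.0027, 0.0533], "aperture": 0.04}, {"trans": [0, 0.0027, 0.0867], "aperture": 0.04}, {"trans": [0, 0.0027, 0.104], "aperture": 0.04}, {"trans": [0, 0.0027, 0.1107], "aperture": 0.04}, {"trans": [0, 0.0027, 0.1107], "aperture": 0.04}])

```text
time: 20.85
tool_pos: [0.6895, -0.0017, 0.0183]
ee_rot: [[0.122, 0.993, 0.001], [0.993, -0.122, -0.0], [-0.0, 0.001, -1.0]]
ft_force: [-0.6, -0.6, -1.4]
opening: 0.0476
gripper_force: 41.6
```

>>> handwheel(ticks=[{"trans": [0, 0, 0.002], "aperture": 0.04}, {"trans": [0, 0, 0.002], "aperture": 0.04}])

```text
time: 21.05
tool_pos: [0.6903, -0.0015, 0.0175]
ee_rot: [[0.122, 0.993, 0.003], [0.993, -0.122, -0.0], [0.0, 0.003, -1.0]]
ft_force: [-0.0, 0.4, -1.6]
opening: 0.0474
gripper_force: 41.6
```

Converted, 0.005 m / 0.75 = 0.0067, 0.004 m / 0.75 = 0.0053.

>>> handwheel(ticks=[{"trans": [0, 0, 0.0053], "aperture": 0.04}, {"trans": [0, 0, 0.0067], "aperture": 0.04}, {"trans": [0, 0, 0.0067], "aperture": 0.04}])

```text
time: 21.35
tool_pos: [0.6905, -0.0014, 0.013]
ee_rot: [[0.122, 0.993, 0.003], [0.993, -0.122, -0.0], [0.0, 0.003, -1.0]]
ft_force: [-3.0, 0.1, 6.5]
opening: 0.0474
gripper_force: 43.1
```

>>> handwheel(ticks=[{"trans": [0, 0, 0.002], "aperture": 0.04}, {"trans": [0, 0, 0.002], "aperture": 0.04}])

```text
time: 21.55
tool_pos: [0.6906, -0.0014, 0.0129]
ee_rot: [[0.122, 0.993, 0.003], [0.993, -0.122, -0.0], [-0.0, 0.003, -1.0]]
ft_force: [-6.7, 0.7, 13.2]
opening: 0.0472
gripper_force: 44.3
```

Contact. I'll release and rise, then head for the rollers.

Converted, -0.19 m / 0.75 = -0.2533, -0.16 m / 0.75 = -0.2133.

>>> handwheel(ticks=[{"trans": [0, 0, -0.002], "aperture": 0.055}, {"trans": [0, 0, -0.002], "aperture": 0.062}, {"trans": [0, 0, -0.002], "aperture": 0.062}, {"trans": [0, 0, -0.0267], "aperture": 0.065}, {"trans": [0, 0, -0.08], "aperture": 0.07}, {"trans": [0, 0, -0.1467], "aperture": 0.08}, {"trans": [0, 0, -0.2133], "aperture": 0.085}, {"trans": [0, 0, -0.2533], "aperture": 0.085}])

```text
time: 22.35
tool_pos: [0.6904, -0.0014, 0.2044]
ee_rot: [[0.122, 0.993, 0.006], [0.993, -0.122, -0.0], [0.0, 0.006, -1.0]]
ft_force: [0.8, 0.6, 1.5]
opening: 0.085
gripper_force: 0.0
```

```bash
python3 - <<'E'
from bc import *
go((.53,-.29,.24),8)
E
```

```text
row: -0.3060 -0.1238 -0.0364 1.309 dist 0.332
```

Converted, -0.306 m / 0.75 = -0.408, -0.28 m / 0.75 = -0.3733, 0.15 rad / 2 = 0.075.

>>> handwheel(ticks=[{"trans": [-0.0533, -0.02, -0.048], "spin": 0.075, "aperture": 0.085}, {"trans": [-0.1067, -0.04, -0.048], "spin": 0.15, "aperture": 0.085}, {"trans": [-0.16, -0.0667, -0.048], "spin": 0.225, "aperture": 0.085}, {"trans": [-0.2133, -0.0867, -0.048], "spin": 0.3, "aperture": 0.085}, {"trans": [-0.2667, -0.1067, -0.048], "spin": 0.375, "aperture": 0.085}, {"trans": [-0.32, -0.1333, -0.048], "spin": 0.45, "aperture": 0.085}, {"trans": [-0.3733, -0.1533, -0.048], "spin": 0.525, "aperture": 0.085}, {"trans": [-0.408, -0.1653, -0.048], "spin": 0.6, "aperture": 0.085}])

```text
time: 23.15
tool_pos: [0.5275, -0.2923, 0.2351]
ee_rot: [[0.971, 0.238, -0.0], [0.238, -0.971, -0.0], [-0.001, 0.0, -1.0]]
ft_force: [-0.1, 0.6, 0.2]
opening: 0.0851
gripper_force: 0.0
```

>>> handwheel(ticks=[{"spin": 0.0545, "aperture": 0.085}, {"spin": 0.0545, "aperture": 0.085}, {"spin": 0.0545, "aperture": 0.085}])

```text
time: 23.45
tool_pos: [0.5294, -0.2897, 0.2351]
ee_rot: [[0.99, 0.143, -0.0], [0.143, -0.99, 0.0], [-0.0, -0.0, -1.0]]
ft_force: [-0.9, -0.6, -0.3]
opening: 0.0852
gripper_force: 0.0
```

```bash
cat > ro.py <<'E'
from h import *
def rollers(c,xys):
    W=cloud(c); im=c["img"].astype(int); wood=(im[...,0]-im[...,2]>30)
    for xy in xys:
        m=wood&(np.hypot(W[...,0]-xy[0],W[...,1]-xy[1])<.075)&(W[...,2]>.036)&(W[...,2]<.08)
        P=W[m]
        if len(P)<50: print("none",xy); continue
        # fit horizontal cylinder radius 25: unknown yaw, offset, height
        from scipy.optimize import least_squares
        def f(p):
            n=np.array([-np.sin(p[0]),np.cos(p[0])]); d=P[:,:2]@n-p[1]
            return np.hypot(d,P[:,2]-p[2])-.025
        y0=np.radians(8); s=least_squares(f,[y0,np.array([-np.sin(y0),np.cos(y0)])@np.array(xy),.035],loss="soft_l1",f_scale=.001)
        a,o,h=s.x; n=np.array([-np.sin(a),np.cos(a)]); e=np.array([np.cos(a),np.sin(a)])
        k=abs(f(s.x))<.003; t=P[k][:,:2]@e
        lo,hi=np.percentile(t,[.5,99.5]); print("roller",len(P),"ctr",np.round(n*o+e*(lo+hi)/2,4),"z",round(h,4),"yaw",round(np.degrees(a),1),"len",round(hi-lo,4),"rms",np.sqrt((f(s.x)[k]**2).mean()).round(5),"topz",np.percentile(P[:,2],99).round(4))
E
python3 - <<'E'
from ro import *
st(); c=r.capture("wrist"); save(c,"w8"); rollers(c,[(.586,-.278),(.486,-.402)])
c=r.capture("scene"); rollers(c,[(.586,-.278),(.486,-.402)])
E
```

```text
t 23.45 tcp [ 0.5294 -0.2897  0.2351] open 0.0852 q [-0.56  0.27  1.15  0.    1.72  0.87]
[[ 0.99   0.143 -0.   ]
 [ 0.143 -0.99   0.   ]
 [-0.    -0.    -1.   ]]
roller 5647 ctr [ 0.5894 -0.2813] z 0.0345 yaw 7.7 len 0.0888 rms 0.00061 topz 0.0607
roller 3969 ctr [ 0.4884 -0.4056] z 0.0344 yaw 9.5 len 0.0891 rms 0.00064 topz 0.0603
roller 123 ctr [ 0.588  -0.2829] z 0.0315 yaw 7.6 len 0.0888 rms 0.00167 topz 0.0613
roller 272 ctr [ 0.4889 -0.405 ] z 0.031 yaw 12.2 len 0.0923 rms 0.00151 topz 0.0602
```

View pics/w8.png

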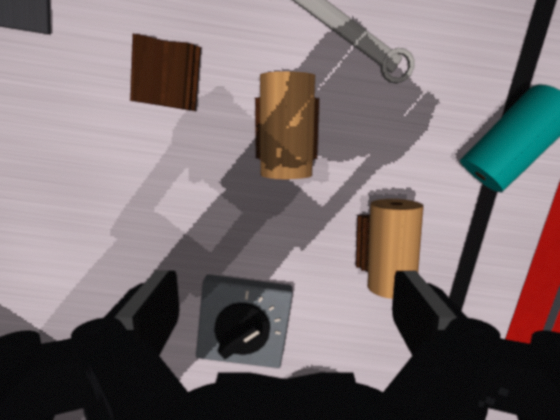

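The two beech rollers are at (287,125) and (395,248), the dial at (243,328), and the turquoise look-alike at (515,138). I'll pick the first roller, with the TCP about 6.5 mm below its axis so the fingertips will clear the chock later.

Converted, 0.165 m / 0.75 = 0.22, 0.14 m / 0.75 = 0.1867, 0.01 rad / 2 = 0.005.

>>> handwheel(ticks=[{"trans": [0.0667, 0.0013, 0], "spin": 0.005, "aperture": 0.085}, {"trans": [0.08, 0.0013, 0.0667], "spin": 0.005, "aperture": 0.085}, {"trans": [0.08, 0.0013, 0.1333], "spin": 0.005, "aperture": 0.085}, {"trans": [0.08, 0.0013, 0.1867], "spin": 0.005, "aperture": 0.085}, {"trans": [0.08, 0.0013, 0.22], "spin": 0.005, "aperture": 0.085}, {"trans": [0.08, 0.0013, 0.22], "spin": 0.005, "aperture": 0.085}, {"trans": [0.08, 0.0013, 0.22], "spin": 0.005, "aperture": 0.085}])

```text
time: 24.25
tool_pos: [0.5893, -0.2823, 0.0712]
ee_rot: [[0.991, 0.131, 0.001], [0.131, -0.991, -0.0], [0.0, 0.0, -1.0]]
ft_force: [0.3, 0.3, 1.0]
opening: 0.0849
gripper_force: 0.0
```

```bash
python3 -c "
from h import *
go((.589,-.2817,.028),7.7)"
```

```text
row: -0.0002 -0.0007 0.0432 -0.003 dist 0.043
```

Converted, 0.043 m / 0.75 = 0.0573, 0.04 m / 0.75 = 0.0533.

>>> handwheel(ticks=[{"trans": [0, 0, 0.0333], "aperture": 0.085}, {"trans": [0, 0, 0.0533], "aperture": 0.085}, {"trans": [0, 0, 0.0573], "aperture": 0.085}, {"trans": [0, 0, 0.0573], "aperture": 0.085}, {"trans": [0, 0, 0.0573], "aperture": 0.085}])

```text
time: 24.75
tool_pos: [0.5895, -0.283, 0.0289]
ee_rot: [[0.992, 0.13, 0.002], [0.13, -0.992, -0.001], [0.002, 0.001, -1.0]]
ft_force: [0.4, 0.4, 0.2]
opening: 0.085
gripper_force: 0.0
```

>>> handwheel(ticks=[{"aperture": 0.06}, {"aperture": 0.045}, {"aperture": 0.04}, {"aperture": 0.04}, {"aperture": 0.04}, {"aperture": 0.04}], grip_n=40)

```text
time: 25.35
tool_pos: [0.5892, -0.2823, 0.0283]
ee_rot: [[0.992, 0.13, 0.001], [0.13, -0.992, 0.0], [0.001, -0.0, -1.0]]
ft_force: [-2.0, 3.3, 5.4]
opening: 0.0485
gripper_force: 41.9
```

Converted, -0.18 m / 0.75 = -0.24, -0.17 m / 0.75 = -0.2267.

>>> handwheel(ticks=[{"trans": [0, 0, -0.0133], "aperture": 0.04}, {"trans": [0, 0, -0.04], "aperture": 0.04}, {"trans": [0, 0, -0.08], "aperture": 0.04}, {"trans": [0, 0, -0.1333], "aperture": 0.04}, {"trans": [0, 0, -0.1867], "aperture": 0.04}, {"trans": [0, 0, -0.2267], "aperture": 0.04}, {"trans": [0, 0, -0.24], "aperture": 0.04}, {"trans": [0, 0, -0.24], "aperture": 0.04}])

```text
time: 26.15
tool_pos: [0.5891, -0.283, 0.2087]
ee_rot: [[0.992, 0.129, 0.002], [0.129, -0.992, -0.002], [0.002, 0.002, -1.0]]
ft_force: [-0.5, 0.4, -1.9]
opening: 0.0486
gripper_force: 41.7
```

```bash
python3 - <<'E'
from h import *
s=st(); c=r.capture("wrist"); save(c,"w9")
W=cloud(c); im=c["img"].astype(int); p=s["tool_pos"]
m=(im[...,0]-im[...,2]>30)&(abs(W[...,2]-p[2])<.06)&(np.hypot(W[...,0]-p[0],W[...,1]-p[1])<.08)
P=W[m]; print(len(P),"top z rel tcp",np.percentile(P[:,2],98)-p[2],"x ext",np.percentile((P-p)@s["ee_rot"][:,0] if hasattr(s["ee_rot"],"shape") else (P-p)@np.array(s["ee_rot"])[:,0],[1,99]))
go((.570,.335,.215),-4.7)
E
```

```text
t 26.15 tcp [ 0.5891 -0.283   0.2087] open 0.0486 q [-0.5   0.43  1.01 -0.    1.7   0.94]
[[ 0.992  0.129  0.002]
 [ 0.129 -0.992 -0.002]
 [ 0.002  0.002 -1.   ]]
24752 top z rel tcp 0.03178770794617697 x ext [-0.02732493  0.04569386]
row: 0.0614 -0.6149 -0.0086 0.212 dist 0.618
```

View pics/w9.png

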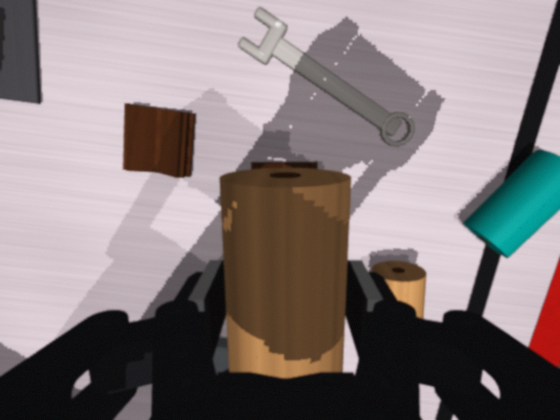

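The roller is gripped square in the fingers at (285,270), and its cradle is empty below. I'll carry it over the board.

Converted, -0.3 m / 0.75 = -0.4, -0.14 m / 0.75 = -0.1867, 0.14 rad / 2 = 0.07.

>>> handwheel(ticks=[{"trans": [0.004, -0.0267, 0], "spin": 0.01, "aperture": 0.04}, {"trans": [0.008, -0.08, 0], "spin": 0.02, "aperture": 0.04}, {"trans": [0.0133, -0.1333, 0], "spin": 0.03, "aperture": 0.04}, {"trans": [0.0187, -0.1867, 0], "spin": 0.04, "aperture": 0.04}, {"trans": [0.024, -0.24, 0], "spin": 0.05, "aperture": 0.04}, {"trans": [0.0293, -0.2933, 0], "spin": 0.06, "aperture": 0.04}, {"trans": [0.0347, -0.3467, 0], "spin": 0.07, "aperture": 0.04}, {"trans": [0.04, -0.4, 0], "spin": 0.08, "aperture": 0.04}])

```text
time: 27.0
tool_pos: [0.5784, 0.0203, 0.2041]
ee_rot: [[1.0, -0.031, -0.005], [-0.031, -1.0, -0.0], [-0.005, 0.0, -1.0]]
ft_force: [0.6, 0.4, -1.6]
opening: 0.0489
gripper_force: 41.7
```

>>> handwheel(ticks=[{"trans": [0.0053, -0.0533, 0], "spin": 0.005, "aperture": 0.04}, {"trans": [0.0107, -0.1067, 0], "spin": 0.01, "aperture": 0.04}, {"trans": [0.016, -0.16, 0], "spin": 0.015, "aperture": 0.04}, {"trans": [0.0213, -0.2133, 0], "spin": 0.02, "aperture": 0.04}, {"trans": [0.0267, -0.2667, 0], "spin": 0.025, "aperture": 0.04}, {"trans": [0.0333, -0.32, 0], "spin": 0.025, "aperture": 0.04}, {"trans": [0.0373, -0.36, 0], "spin": 0.025, "aperture": 0.04}, {"trans": [0.04, -0.3733, 0], "spin": 0.025, "aperture": 0.04}])

```text
time: 27.8
tool_pos: [0.6168, 0.3004, 0.2031]
ee_rot: [[0.997, -0.077, -0.005], [-0.077, -0.997, -0.002], [-0.005, 0.002, -1.0]]
ft_force: [-0.1, -0.6, -1.0]
opening: 0.0481
gripper_force: 41.8
```

```bash
python3 - <<'E'
from bc import *
st(); c=r.capture("wrist"); bchocks(c); c=r.capture("top"); bchocks(c); save(c,"t9"); c=r.capture("scene"); bchocks(c)
go((.5724,.333,.1),-4.7)
E
```

```text
t 27.8 tcp [0.6168 0.3004 0.2031] open 0.0481 q [0.4  0.53 0.88 0.   1.73 2.05]
[[ 0.997 -0.077 -0.005]
 [-0.077 -0.997 -0.002]
 [-0.005  0.002 -1.   ]]
on board 2084 ctr [91.5  2.8] size [50.8 36.4] ang 89.7 x range 73.2 109.7 top h 0.0128 high side dx 3.1
row: -0.0478 -0.0324 0.1050 0.002 dist 0.120
```

```bash
sed -i 's/<300/<50/' bc.py; python3 - <<'E'
from bc import *
c=r.capture("top"); print("top");bchocks(c); save(c,"t9"); c=r.capture("scene"); print("scene");bchocks(c)
E
```

```text
top
on board 203 ctr [91.2 -0.3] size [35.8 51.3] ang 0.3 x range 73.3 109.1 top h 0.0147 high side dx 3.6
scene
on board 124 ctr [95.   1.3] size [30.9 55.9] ang 3.9 x range 79.2 112.1 top h 0.0123 high side dx 1.0
on board 164 ctr [-53.8   1.3] size [33.5 52.2] ang 3.1 x range -71.5 -37.0 top h 0.0121 high side dx 2.3
```

Chock B hasn't moved. Descending.

Converted, 0.11 m / 0.75 = 0.1467, 0.095 m / 0.75 = 0.1267.

>>> handwheel(ticks=[{"trans": [-0.04, -0.0267, 0], "aperture": 0.04}, {"trans": [-0.064, -0.0427, 0.04], "aperture": 0.04}, {"trans": [-0.064, -0.0427, 0.0867], "aperture": 0.04}, {"trans": [-0.064, -0.0427, 0.1267], "aperture": 0.04}, {"trans": [-0.064, -0.0427, 0.1467], "aperture": 0.04}, {"trans": [-0.064, -0.0427, 0.1467], "aperture": 0.04}, {"trans": [-0.064, -0.0427, 0.1467], "aperture": 0.04}])

```text
time: 28.75
tool_pos: [0.5737, 0.333, 0.0989]
ee_rot: [[0.997, -0.081, 0.002], [-0.081, -0.997, 0.001], [0.002, -0.001, -1.0]]
ft_force: [0.1, 0.0, -1.6]
opening: 0.0485
gripper_force: 41.9
```

```bash
python3 - <<'E'
from h import *
st(); go((.5724,.333,.066),-4.7)
E
```

```text
t 28.75 tcp [0.5737 0.333  0.0989] open 0.0485 q [ 0.47  0.51  1.12 -0.    1.51  2.12]
[[ 0.997 -0.081  0.002]
 [-0.081 -0.997  0.001]
 [ 0.002 -0.001 -1.   ]]
row: -0.0014 0.0002 0.0329 0.001 dist 0.033
```

Converted, 0.033 m / 0.75 = 0.044, 0.03 m / 0.75 = 0.04.

>>> handwheel(ticks=[{"trans": [-0.0013, 0, 0.0267], "aperture": 0.04}, {"trans": [-0.0013, 0, 0.04], "aperture": 0.04}, {"trans": [-0.0013, 0, 0.044], "aperture": 0.04}, {"trans": [-0.0013, 0, 0.044], "aperture": 0.04}])

```text
time: 29.15
tool_pos: [0.5721, 0.3335, 0.0647]
ee_rot: [[0.997, -0.08, 0.0], [-0.08, -0.997, 0.0], [0.0, -0.0, -1.0]]
ft_force: [0.1, 0.3, -1.4]
opening: 0.0485
gripper_force: 41.9
```

>>> handwheel(ticks=[{"trans": [0, 0, 0.0027], "aperture": 0.04}, {"trans": [0, 0, 0.0027], "aperture": 0.04}])

```text
time: 29.35
tool_pos: [0.5722, 0.3337, 0.0629]
ee_rot: [[0.997, -0.08, 0.001], [-0.08, -0.997, 0.0], [0.001, -0.0, -1.0]]
ft_force: [0.2, 0.5, -1.3]
opening: 0.0481
gripper_force: 41.9
```

>>> handwheel(ticks=[{"trans": [0, 0, 0.0013], "aperture": 0.04}, {"trans": [0, 0, 0.0013], "aperture": 0.04}])

```text
time: 29.55
tool_pos: [0.5721, 0.3337, 0.0619]
ee_rot: [[0.997, -0.08, 0.001], [-0.08, -0.997, 0.0], [0.001, -0.0, -1.0]]
ft_force: [-0.2, -0.3, -0.5]
opening: 0.0484
gripper_force: 42.1
```

Converted, 0.0005 m / 0.75 = 0.0007.

>>> handwheel(ticks=[{"trans": [0, 0, 0.0007], "aperture": 0.04}, {"trans": [0, 0, 0.0007], "aperture": 0.04}])

```text
time: 29.75
tool_pos: [0.5722, 0.3337, 0.0619]
ee_rot: [[0.997, -0.08, 0.001], [-0.08, -0.997, 0.0], [0.001, -0.001, -1.0]]
ft_force: [-1.1, 0.2, 5.8]
opening: 0.0487
gripper_force: 42.3
```

>>> handwheel(ticks=[{"trans": [0, 0, 0.0007], "aperture": 0.04}, {"trans": [0, 0, 0.0007], "aperture": 0.04}])

```text
time: 29.95
tool_pos: [0.5722, 0.3337, 0.0619]
ee_rot: [[0.997, -0.08, 0.001], [-0.08, -0.997, 0.001], [0.001, -0.001, -1.0]]
ft_force: [-2.6, -1.9, 7.8]
opening: 0.0486
gripper_force: 42.7
```

Converted, -0.0005 m / 0.75 = -0.0007.

>>> handwheel(ticks=[{"trans": [0, 0, -0.0007], "aperture": 0.05}, {"trans": [0, 0, -0.0007], "aperture": 0.052}, {"trans": [0, 0, -0.0007], "aperture": 0.055}, {"trans": [0, 0, -0.0007], "aperture": 0.058}, {"trans": [0, 0, -0.0007], "aperture": 0.062}, {"trans": [0, 0, -0.0007], "aperture": 0.068}, {"trans": [0, 0, -0.0007], "aperture": 0.075}, {"trans": [0, 0, -0.0007], "aperture": 0.08}])

```text
time: 30.75
tool_pos: [0.5718, 0.3335, 0.0608]
ee_rot: [[0.997, -0.08, 0.0], [-0.08, -0.997, -0.0], [0.0, 0.0, -1.0]]
ft_force: [0.7, 0.7, -0.2]
opening: 0.0799
gripper_force: 0.0
```

>>> handwheel(ticks=[{"trans": [0, 0, -0.0133], "aperture": 0.082}, {"trans": [0, 0, -0.04], "aperture": 0.085}, {"trans": [0, 0, -0.0933], "aperture": 0.085}, {"trans": [0, 0, -0.16], "aperture": 0.085}, {"trans": [0, 0, -0.2], "aperture": 0.085}, {"trans": [0, 0, -0.2], "aperture": 0.085}])

```text
time: 31.35
tool_pos: [0.5736, 0.3344, 0.219]
ee_rot: [[0.997, -0.08, 0.011], [-0.08, -0.997, 0.005], [0.01, -0.006, -1.0]]
ft_force: [0.7, 0.1, 0.5]
opening: 0.085
gripper_force: 0.0
```

```bash
cat > br.py <<'E'
from bc import *
from scipy.optimize import least_squares
def brollers(c,tag):
    W=cloud(c); im=c["img"].astype(int); D=W-np.r_[O,0]
    h=(W[...,2]-(co[0]*W[...,0]+co[1]*W[...,1]+co[2]))*np.cos(.105)
    px=D[...,:2]@dn; sy=D[...,:2]@np.array([-dn[1],dn[0]])
    z0=co[0]*O[0]+co[1]*O[1]+co[2]; sx=px*np.cos(.105)-(W[...,2]-z0)*np.sin(.105)
    m=(abs(sx)<.17)&(abs(sy)<.09)&(h>.02)&(h<.06)&(im[...,0]-im[...,2]>25)
    n,l,s,_=cv2.connectedComponentsWithStats(cv2.morphologyEx(m.astype(np.uint8),cv2.MORPH_OPEN,np.ones((3,3))))
    for i in range(1,n):
        if s[i,4]<50: continue
        k=l==i; X,Y,H=sx[k],sy[k],h[k]
        f=lambda p: np.hypot((X-p[0]-p[2]*Y)*np.cos(p[2]),H-p[1])-.025
        q=least_squares(f,[np.median(X),.025,0],loss="soft_l1",f_scale=.001).x
        print(tag,"roller on board n",s[i,4],"sx %.1f h %.1f skew %.3f rad"%(q[0]*1e3,q[1]*1e3,q[2]),"sy",np.round(np.percentile(Y,[1,99])*1e3,1),"x rng",np.round(np.percentile(X,[1,99])*1e3,1))
E
python3 - <<'E'
from br import *
for n in("top","scene","wrist"):
    c=r.capture(n); brollers(c,n); bchocks(c)
E
```

```text
top roller on board n 207 sx -88.7 h 24.8 skew 0.004 rad sy [-36.1  40.5] x rng [-96.8 -63.6]
on board 184 ctr [-51.2  -3.2] size [27.5 49.8] ang 0.1 x range -65.0 -37.4 top h 0.0157 high side dx -0.2
on board 205 ctr [91.9 -0.5] size [35.4 50.9] ang 3.8 x range 72.9 109.1 top h 0.0148 high side dx 2.8
scene roller on board n 577 sx -87.3 h 22.1 skew -0.015 rad sy [-42.9  48.1] x rng [-113.4  -69.6]
on board 133 ctr [93.7  3.3] size [54.1 34.9] ang 89.7 x range 76.2 111.3 top h 0.0121 high side dx 0.9
on board 66 ctr [-43.4   1.8] size [14.5 53.9] ang 6.3 x range -51.6 -36.5 top h 0.0132 high side dx -1.5
wrist roller on board n 7026 sx -89.4 h 24.8 skew -0.004 rad sy [-43.   45.9] x rng [-114.   -66.9]
on board 2189 ctr [91.5  2.5] size [36.6 50.3] ang 0.1 x range 73.1 109.8 top h 0.0128 high side dx 2.8
on board 1308 ctr [-49.8   0.6] size [20.5 50.3] ang 0.2 x range -60.1 -39.5 top h 0.013 high side dx 0.0
```

Roller B rests 30.7 mm uphill of its chock's origin, as it should. Next, the second roller.

```bash
python3 -c "
from h import *
go((.44,-.41,.22),9.5)"
```

```text
row: -0.0716 0.7515 -0.0093 -0.246 dist 0.755
```

Converted, 0.39 m / 0.75 = 0.52, 0.35 m / 0.75 = 0.4667, -0.16 rad / 2 = -0.08.

>>> handwheel(ticks=[{"trans": [-0.0053, 0.0667, 0], "spin": -0.01, "aperture": 0.085}, {"trans": [-0.0107, 0.1333, 0], "spin": -0.02, "aperture": 0.085}, {"trans": [-0.016, 0.2, 0], "spin": -0.03, "aperture": 0.085}, {"trans": [-0.0213, 0.2667, 0], "spin": -0.04, "aperture": 0.085}, {"trans": [-0.0267, 0.3333, 0], "spin": -0.05, "aperture": 0.085}, {"trans": [-0.0333, 0.4, 0], "spin": -0.06, "aperture": 0.085}, {"trans": [-0.04, 0.4667, 0], "spin": -0.07, "aperture": 0.085}, {"trans": [-0.0467, 0.52, 0], "spin": -0.08, "aperture": 0.085}])

```text
time: 32.3
tool_pos: [0.5042, -0.0546, 0.209]
ee_rot: [[0.997, 0.08, -0.003], [0.08, -0.997, 0.0], [-0.003, -0.0, -1.0]]
ft_force: [0.0, 0.5, 0.4]
opening: 0.0849
gripper_force: 0.0
```

>>> handwheel(ticks=[{"trans": [-0.0053, 0.0667, 0], "aperture": 0.085}, {"trans": [-0.0107, 0.1333, 0], "spin": -0.01, "aperture": 0.085}, {"trans": [-0.016, 0.2, 0], "spin": -0.02, "aperture": 0.085}, {"trans": [-0.0213, 0.2667, 0], "spin": -0.03, "aperture": 0.085}, {"trans": [-0.0267, 0.3333, 0], "spin": -0.04, "aperture": 0.085}, {"trans": [-0.0333, 0.4, 0], "spin": -0.043, "aperture": 0.085}, {"trans": [-0.04, 0.4533, 0], "spin": -0.043, "aperture": 0.085}, {"trans": [-0.0467, 0.48, 0], "spin": -0.043, "aperture": 0.085}])

```text
time: 33.1
tool_pos: [0.4979, -0.4169, 0.2077]
ee_rot: [[0.987, 0.162, -0.004], [0.162, -0.987, 0.003], [-0.003, -0.003, -1.0]]
ft_force: [0.8, -0.1, -0.0]
opening: 0.0849
gripper_force: 0.0
```

```bash
python3 - <<'E'
from ro import *
s=st(); c=r.capture("wrist"); rollers(c,[(.488,-.405)]); save(c,"w10")
go((.4884,-.4056,.07),9.5)
E
```

```text
t 33.1 tcp [ 0.4979 -0.4169  0.2077] open 0.0849 q [-0.75  0.42  1.02 -0.    1.71  0.65]
[[ 0.987  0.162 -0.004]
 [ 0.162 -0.987  0.003]
 [-0.003 -0.003 -1.   ]]
roller 5691 ctr [ 0.4881 -0.4057] z 0.0344 yaw 9.5 len 0.0893 rms 0.00058 topz 0.0604
row: -0.0060 -0.0138 0.1375 -0.005 dist 0.138
```

Converted, 0.132 m / 0.75 = 0.176, 0.125 m / 0.75 = 0.1667.

>>> handwheel(ticks=[{"trans": [-0.008, -0.016, 0.0267], "aperture": 0.085}, {"trans": [-0.008, -0.016, 0.08], "aperture": 0.085}, {"trans": [-0.008, -0.016, 0.1333], "aperture": 0.085}, {"trans": [-0.008, -0.016, 0.1667], "aperture": 0.085}, {"trans": [-0.008, -0.016, 0.176], "aperture": 0.085}, {"trans": [-0.008, -0.016, 0.176], "aperture": 0.085}])

```text
time: 33.75
tool_pos: [0.491, -0.4023, 0.0771]
ee_rot: [[0.986, 0.165, -0.003], [0.165, -0.986, 0.002], [-0.002, -0.003, -1.0]]
ft_force: [0.7, -0.3, 0.6]
opening: 0.0849
gripper_force: 0.0
```

```bash
python3 -c "
from h import *
go((.4881,-.4057,.028),9.5)"
```

```text
row: -0.0033 0.0031 0.0491 0.000 dist 0.049
```

Converted, 0.049 m / 0.75 = 0.0653, 0.048 m / 0.75 = 0.064.

>>> handwheel(ticks=[{"trans": [-0.004, 0.0027, 0.0333], "aperture": 0.085}, {"trans": [-0.004, 0.0027, 0.056], "aperture": 0.085}, {"trans": [-0.004, 0.0027, 0.064], "aperture": 0.085}, {"trans": [-0.004, 0.0027, 0.0653], "aperture": 0.085}, {"trans": [-0.004, 0.0027, 0.0653], "aperture": 0.085}, {"trans": [-0.004, 0.0027, 0.0653], "aperture": 0.085}])

```text
time: 34.35
tool_pos: [0.4896, -0.4061, 0.0311]
ee_rot: [[0.986, 0.165, 0.002], [0.165, -0.986, -0.001], [0.001, 0.002, -1.0]]
ft_force: [0.9, 0.8, 0.3]
opening: 0.0849
gripper_force: 0.0
```

```bash
python3 -c "
from h import *
go((.4881,-.4057,.028),9.5)"
```

```text
row: -0.0014 -0.0007 0.0031 0.000 dist 0.004
```

Converted, 0.003 m / 0.75 = 0.004, -0.001 m / 0.75 = -0.0013.

>>> handwheel(ticks=[{"trans": [-0.0013, 0, 0.004], "aperture": 0.085}, {"trans": [-0.0013, 0, 0.004], "aperture": 0.085}, {"trans": [-0.0013, 0, 0.004], "aperture": 0.06}, {"trans": [-0.0013, 0, 0.004], "aperture": 0.045}, {"trans": [-0.0013, 0, 0.004], "aperture": 0.04}, {"trans": [-0.0013, 0, 0.004], "aperture": 0.04}, {"trans": [-0.0013, 0, 0.004], "aperture": 0.04}, {"trans": [-0.0013, 0, 0.004], "aperture": 0.04}], grip_n=40)

```text
time: 35.15
tool_pos: [0.4883, -0.4065, 0.0275]
ee_rot: [[0.986, 0.165, 0.001], [0.165, -0.986, -0.002], [0.001, 0.002, -1.0]]
ft_force: [0.6, -3.1, 3.0]
opening: 0.0485
gripper_force: 42.9
```

>>> handwheel(ticks=[{"trans": [0, 0, -0.0133], "aperture": 0.04}, {"trans": [0, 0, -0.04], "aperture": 0.04}, {"trans": [0, 0, -0.08], "aperture": 0.04}, {"trans": [0, 0, -0.1333], "aperture": 0.04}, {"trans": [0, 0, -0.1867], "aperture": 0.04}, {"trans": [0, 0, -0.2267], "aperture": 0.04}, {"trans": [0, 0, -0.24], "aperture": 0.04}, {"trans": [0, 0, -0.24], "aperture": 0.04}])

```text
time: 35.95
tool_pos: [0.4883, -0.4058, 0.2078]
ee_rot: [[0.986, 0.165, 0.001], [0.165, -0.986, -0.001], [0.001, 0.001, -1.0]]
ft_force: [0.8, -0.4, -1.6]
opening: 0.0484
gripper_force: 42.4
```

```bash
python3 - <<'E'
from h import *
s=st(); c=r.capture("wrist"); save(c,"w11")
W=cloud(c); im=c["img"].astype(int); p=s["tool_pos"]
m=(im[...,0]-im[...,2]>30)&(abs(W[...,2]-p[2])<.06)&(np.hypot(W[...,0]-p[0],W[...,1]-p[1])<.08)
P=W[m]; print(len(P),"top z rel tcp",np.percentile(P[:,2],98)-p[2],"x ext",np.percentile((P-p)@np.array(s["ee_rot"])[:,0],[1,99]))
go((.58,.09,.21),-4.7)
E
```

```text
t 35.95 tcp [ 0.4883 -0.4058  0.2078] open 0.0484 q [-0.75  0.37  1.08  0.    1.69  0.65]
[[ 0.986  0.165  0.001]
 [ 0.165 -0.986 -0.001]
 [ 0.001  0.001 -1.   ]]
24838 top z rel tcp 0.032716917971637643 x ext [-0.02662121  0.0447599 ]
row: 0.1728 -0.4733 -0.0039 0.248 dist 0.504
```

Converted, -0.3 m / 0.75 = -0.4, 0.066 m / 0.75 = 0.088, 0.09 rad / 2 = 0.045.

>>> handwheel(ticks=[{"trans": [0.0107, -0.0267, 0], "spin": 0.015, "aperture": 0.04}, {"trans": [0.0293, -0.08, 0], "spin": 0.03, "aperture": 0.04}, {"trans": [0.0493, -0.1333, 0], "spin": 0.045, "aperture": 0.04}, {"trans": [0.0693, -0.1867, 0], "spin": 0.06, "aperture": 0.04}, {"trans": [0.088, -0.24, 0], "spin": 0.075, "aperture": 0.04}, {"trans": [0.1067, -0.2933, 0], "spin": 0.09, "aperture": 0.04}, {"trans": [0.1267, -0.3467, 0], "spin": 0.1, "aperture": 0.04}, {"trans": [0.1467, -0.4, 0], "spin": 0.11, "aperture": 0.04}])

```text
time: 36.8
tool_pos: [0.5459, -0.0898, 0.2035]
ee_rot: [[0.998, -0.055, -0.005], [-0.055, -0.998, 0.001], [-0.005, -0.001, -1.0]]
ft_force: [0.1, 0.1, -1.0]
opening: 0.0483
gripper_force: 42.5
```

>>> handwheel(ticks=[{"trans": [0.016, -0.0533, 0], "spin": 0.005, "aperture": 0.04}, {"trans": [0.0333, -0.1067, 0], "spin": 0.01, "aperture": 0.04}, {"trans": [0.0493, -0.16, 0], "spin": 0.014, "aperture": 0.04}, {"trans": [0.0667, -0.2, 0], "spin": 0.014, "aperture": 0.04}, {"trans": [0.08, -0.224, 0], "spin": 0.014, "aperture": 0.04}, {"trans": [0.08, -0.2267, 0], "spin": 0.014, "aperture": 0.04}])

```text
time: 37.4
tool_pos: [0.6155, 0.077, 0.2028]
ee_rot: [[0.997, -0.079, -0.006], [-0.079, -0.997, 0.0], [-0.006, 0.0, -1.0]]
ft_force: [-0.6, 1.0, -1.9]
opening: 0.0483
gripper_force: 42.5
```

```bash
python3 - <<'E'
from br import *
st()
for n in("top","scene","wrist"):
    c=r.capture(n); print(n); bchocks(c)
go((.5616,.1846,.085),-4.7)
E
```

```text
t 37.4 tcp [0.6155 0.077  0.2028] open 0.0483 q [0.06 0.34 1.13 0.   1.68 1.71]
[[ 0.997 -0.079 -0.006]
 [-0.079 -0.997  0.   ]
 [-0.006  0.    -1.   ]]
top
on board 181 ctr [-50.8  -3.4] size [27.7 52.3] ang 1.1 x range -64.9 -37.0 top h 0.0158 high side dx -0.1
scene
on board 138 ctr [94.4  3.6] size [32.4 53.4] ang 2.3 x range 78.1 111.2 top h 0.0118 high side dx 0.8
on board 63 ctr [-43.4   2.1] size [14.2 51.1] ang 1.8 x range -51.3 -36.7 top h 0.0127 high side dx -1.5
wrist
on board 1089 ctr [91.4  8.3] size [33.3 39.4] ang 0.4 x range 74.7 108.0 top h 0.0129 high side dx 2.6
on board 2157 ctr [-54.6   1.1] size [52.4 34. ] ang 90.0 x range -71.5 -37.6 top h 0.0128 high side dx 2.7
row: -0.0621 -0.1058 0.1199 -0.000 dist 0.172
```

Both chocks are where they were. I'll lower the second roller.

Converted, 0.12 m / 0.75 = 0.16, 0.115 m / 0.75 = 0.1533.

>>> handwheel(ticks=[{"trans": [-0.04, -0.0533, 0], "aperture": 0.04}, {"trans": [-0.0733, -0.1067, 0.0267], "aperture": 0.04}, {"trans": [-0.0827, -0.1333, 0.0667], "aperture": 0.04}, {"trans": [-0.0827, -0.14, 0.12], "aperture": 0.04}, {"trans": [-0.0827, -0.14, 0.1533], "aperture": 0.04}, {"trans": [-0.0827, -0.14, 0.16], "aperture": 0.04}, {"trans": [-0.0827, -0.14, 0.16], "aperture": 0.04}, {"trans": [-0.0827, -0.14, 0.16], "aperture": 0.04}])

```text
time: 38.35
tool_pos: [0.564, 0.1839, 0.0888]
ee_rot: [[0.997, -0.083, 0.003], [-0.083, -0.997, 0.001], [0.003, -0.001, -1.0]]
ft_force: [-0.2, 0.4, -1.2]
opening: 0.0484
gripper_force: 42.5
```

```bash
python3 -c "
from h import *
go((.5616,.1846,.05),-4.7)"
```

```text
row: -0.0026 -0.0004 0.0388 -0.001 dist 0.039
```

Converted, 0.039 m / 0.75 = 0.052, 0.038 m / 0.75 = 0.0507.

>>> handwheel(ticks=[{"trans": [-0.0027, 0, 0.0267], "aperture": 0.04}, {"trans": [-0.0027, 0, 0.0427], "aperture": 0.04}, {"trans": [-0.0027, 0, 0.0507], "aperture": 0.04}, {"trans": [-0.0027, 0, 0.052], "aperture": 0.04}, {"trans": [-0.0027, 0, 0.052], "aperture": 0.04}])

```text
time: 38.85
tool_pos: [0.5613, 0.1846, 0.0484]
ee_rot: [[0.997, -0.082, 0.001], [-0.082, -0.997, 0.0], [0.001, -0.0, -1.0]]
ft_force: [0.7, 0.3, -1.2]
opening: 0.0483
gripper_force: 42.5
```

>>> handwheel(ticks=[{"trans": [0, 0, 0.0027], "aperture": 0.04}, {"trans": [0, 0, 0.0027], "aperture": 0.04}])

```text
time: 39.05
tool_pos: [0.5612, 0.1847, 0.0461]
ee_rot: [[0.997, -0.082, 0.001], [-0.082, -0.997, 0.0], [0.001, -0.0, -1.0]]
ft_force: [1.0, -0.3, -1.3]
opening: 0.0489
gripper_force: 42.5
```

```bash
python3 -c "
from h import *
go((.5616,.1846,.0455),-4.7)"
```

```text
row: 0.0004 0.0000 0.0006 -0.000 dist 0.001
```

Converted, 0.0007 m / 0.75 = 0.0009.

>>> handwheel(ticks=[{"trans": [0, 0, 0.0009], "aperture": 0.04}, {"trans": [0, 0, 0.0009], "aperture": 0.04}])

```text
time: 39.25
tool_pos: [0.5611, 0.1846, 0.0453]
ee_rot: [[0.997, -0.082, 0.0], [-0.082, -0.997, 0.0], [0.0, -0.0, -1.0]]
ft_force: [-0.3, 0.5, -1.8]
opening: 0.0484
gripper_force: 42.5
```

>>> handwheel(ticks=[{"trans": [0, 0, 0.0007], "aperture": 0.04}, {"trans": [0, 0, 0.0007], "aperture": 0.04}])

```text
time: 39.45
tool_pos: [0.5611, 0.1847, 0.0452]
ee_rot: [[0.997, -0.082, 0.001], [-0.082, -0.997, 0.0], [0.001, -0.0, -1.0]]
ft_force: [-2.5, -0.6, 3.6]
opening: 0.0483
gripper_force: 42.9
```

Contact. Releasing.

Converted, -0.0002 m / 0.75 = -0.0003.

>>> handwheel(ticks=[{"trans": [0, 0, -0.0003], "aperture": 0.05}, {"trans": [0, 0, -0.0003], "aperture": 0.052}, {"trans": [0, 0, -0.0003], "aperture": 0.055}, {"trans": [0, 0, -0.0003], "aperture": 0.058}, {"trans": [0, 0, -0.0003], "aperture": 0.062}, {"trans": [0, 0, -0.0003], "aperture": 0.068}, {"trans": [0, 0, -0.0003], "aperture": 0.075}, {"trans": [0, 0, -0.0003], "aperture": 0.08}])

```text
time: 40.25
tool_pos: [0.561, 0.1846, 0.0448]
ee_rot: [[0.997, -0.082, 0.0], [-0.082, -0.997, -0.0], [0.0, 0.0, -1.0]]
ft_force: [-0.1, -0.5, -0.4]
opening: 0.0799
gripper_force: 0.0
```

>>> handwheel(ticks=[{"trans": [0, 0, -0.0133], "aperture": 0.082}, {"trans": [0, 0, -0.04], "aperture": 0.085}, {"trans": [0, 0, -0.0933], "aperture": 0.085}, {"trans": [0, 0, -0.16], "aperture": 0.085}, {"trans": [0, 0, -0.2133], "aperture": 0.085}, {"trans": [0, 0, -0.2533], "aperture": 0.085}, {"trans": [0, 0, -0.2533], "aperture": 0.085}])

```text
time: 40.95
tool_pos: [0.5625, 0.1851, 0.2419]
ee_rot: [[0.997, -0.082, 0.011], [-0.082, -0.997, 0.003], [0.01, -0.004, -1.0]]
ft_force: [-0.7, 0.3, 0.2]
opening: 0.0851
gripper_force: 0.0
```

```bash
python3 - <<'E'
from br import *
c=r.capture("wrist"); brollers(c,"wrist"); bchocks(c); save(c,"w12")
c=r.capture("scene"); brollers(c,"scene"); bchocks(c); save(c,"s12",(60,80,460,360),2)
W=cloud(c); W2=W
p=W[(np.hypot(W[...,0]-.69,W[...,1])<.04)&(W[...,2]>.012)&(W[...,2]<.03)]; print("park chock",len(p),p.mean(0),np.percentile(p[:,2],90))
E
```

```text
wrist roller on board n 6349 sx -89.8 h 24.6 skew -0.005 rad sy [-43.1  45.7] x rng [-110.5  -64.3]
wrist roller on board n 5272 sx 59.9 h 24.8 skew 0.000 rad sy [-43.  46.] x rng [35.2 82.6]
on board 1023 ctr [99.1  2.6] size [20.6 50.1] ang 1.0 x range 89.0 109.7 top h 0.0131 high side dx 0.0
on board 1650 ctr [-52.9   0.6] size [29.1 50.4] ang 0.2 x range -67.5 -38.4 top h 0.0131 high side dx 0.5
scene roller on board n 501 sx 61.4 h 21.8 skew -0.010 rad sy [-43.9  47.9] x rng [34.7 80.3]
scene roller on board n 586 sx -87.5 h 21.9 skew -0.008 rad sy [-44.3  48.3] x rng [-113.2  -68.5]
on board 63 ctr [-43.9   0.1] size [50.5 14.8] ang 88.3 x range -51.2 -36.2 top h 0.0124 high side dx -0.4
park chock 151 [ 0.69208972 -0.0049594   0.01540987] 0.01862357512343871
```

View pics/s12.png

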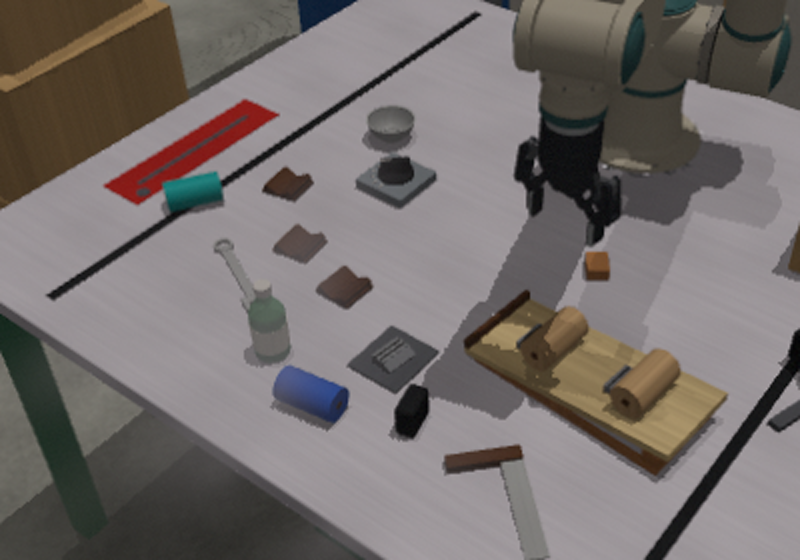

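The picture shows both rollers resting against their chocks at (555,340) and (645,385), and the spare chock on the plate at (393,355). Every other object is in its place. The rollers sit 31 mm uphill of their chock origins. I'm handing in.

```bash
python3 -c "
from plant import r
print(r.sign_off())"
```

```text
the job is handed in; nothing more can be done
None
```

The job is handed in, but no verdict came back: the dial is at 2 (measured 0.80 rad), both rollers rest against their chocks (thin edges uphill), and the spare chock is on the plate.

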